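# Put the V-blocks away in the bench drawer

## Robot

A 6-joint arm with a two-finger parallel gripper is mounted at the origin on the work surface. World frame = base frame: x ahead of the robot, y to its left, z up, the work surface at z = 0. Lengths are in m, angles in rad, forces in N, time in s.
With the tool pointing down it reaches from about 0.425 to 0.95 m from the base axis. Payload 14.7 kg.
Tool frame: the origin (TCP) lies on the centre line of the jaws, within the pads' length; the fingertips stand 14 mm ahead of it and the grasp point (between the pads) lies 5 mm behind it; z points along the fingers, y is the line along which they close (so a half turn about z gives the same grasp; the last joint's range is limited). The gripper opens to 85 mm and grips with 20 to 120 N. Pads are 22 mm wide; open, the fingers measure 114 mm over their backs; the gripper's body (76 mm by 85 mm) begins 54 mm behind the grasp point. The pads swing forward as they close: fully open they stand 13 mm farther back than shut.
Start: joints at [1.257, 0.48, 1.596, -0, 1.065, -0.047], TCP at [0.171, 0.627, 0.245] pointing down, gripper open.
Joint ranges: [-2.75, 2.75], [-0.82, 2.05], [0.23, 2.67], [-1.56, 4.7], [0.09, 2.69], [-2.92, 2.92]. Speed limits (rad/s): [1.89, 1.89, 2.39, 3.01, 3.01, 3.01].

## Interface

Orientations are given as a rotation vector (axis times angle).
In Python, from cell import * gives the robot as it stands.
- The arm moves only by the tool move_arm, never from a script. Its argument "series" is a list of rows, each a list of 7 numbers: the shift along the tool's x, y, z each as a share of 8 cm, from -1 to 1, then the turn, a rotation vector about the tool's x, y, z each as a share of pi rad, from -1 to 1, then the closure, from -1 (fully open) to 1 (shut). A call has exactly 8 rows; each row is the pose to reach, as a shift and turn from the pose commanded when the call began, along the tool's axes at that moment, turning the shorter way round; what a row does not reach only later rows make up. A row lasts 1/10 s, in which the tool goes at most 50 mm and 8.59 degrees, less where a joint would pass 70% of its speed; a pose out of reach is approached as far as the arm can. A call with a number of a shift or a turn outside -1 to 1 is refused whole. A call with a gripper value outside its range is refused whole. The fingers move at their own pace and stop on an object; the grip force is fixed at half the most. Time passes only in rows, so rows that repeat a pose let the fingers close, or fill a call up. It gives the time, the measured TCP pose, the force, the opening and the grip force at its end, in the units of the state.
- get_state(): the state, without advancing time (a new reading comes with each control period).
- snapshot(name): name is "scene" or "top" or "wrist"; returns the picture (384x512x3 uint8, red, green, blue); there is no depth.
- camera_info(name): a dict with "K" (3x3 intrinsics, pixels), "R" (3x3) and "t" (3): a world point X has camera coordinates R X + t. Camera axes: x right, y down, z forward; pixel columns grow to the right and rows downward; lengths in m; the calibration is good to about 2 mm. A picture is of the moment at which its call begins: read the wrist's pose just before it. camera_info takes no time and is no camera call; for the wrist camera it gives the pose at the moment of the call.
- hand_in(): hands the job in; it is judged then, once.
The state is a dict: "time_s": time; "joint_positions": joint angles; "dq": joint speeds; "joint_efforts": joint torques, N m; "position": TCP position; "tool_rot": TCP orientation; "force": force on the tool from outside, world axes, zero at the start; "moment": the same for the moment, N m; "opening": finger opening in m; "gripper_force": force on a finger pad.
Only numpy, scipy, OpenCV 4.12 (cv2) and the standard library are available. Lean on these libraries where they do the work, as an engineer would, in place of code of your own. Each camera call takes 0.05 s, during which the arm holds its last target. There are 200 camera calls.

## Task

The chuck key was left in the open drawer's bay: clear it out first, laying it flat inside the tool tray. Then put every V-block from the bench (three to five of them) into the bay, slide the drawer's cover fully across over them, and only after that push the drawer fully home. Leave the other things on the bench where they are.

Things in the scene. Friction and masses are not known exactly. Their poses are not given: they have to be found in the camera images.
- vblock1: V-block: plain steel block 38 mm long (its x), 32 mm wide (its y), 30 mm tall (its z) with a V groove along x in its top; 0.18 kg; origin at its middle, 15 mm above its underside. May be absent.
- vblock2: V-block: plain steel block 38 mm long (its x), 32 mm wide (its y), 30 mm tall (its z) with a V groove along x in its top; 0.18 kg; origin at its middle, 15 mm above its underside. May be absent.
- vblock3: V-block: plain steel block 38 mm long (its x), 32 mm wide (its y), 30 mm tall (its z) with a V groove along x in its top; 0.18 kg; origin at its middle, 15 mm above its underside. May be absent.
- vblock4: V-block: plain steel block 38 mm long (its x), 32 mm wide (its y), 30 mm tall (its z) with a V groove along x in its top; 0.18 kg; origin at its middle, 15 mm above its underside. May be absent.
- vblock5: V-block: plain steel block 38 mm long (its x), 32 mm wide (its y), 30 mm tall (its z) with a V groove along x in its top; 0.18 kg; origin at its middle, 15 mm above its underside. May be absent.
- chuck_key: T-shaped drill chuck key, dark steel, lies flat in the drawer's bay at the start: shaft along its x, 100 mm long and 12 mm thick and wide, crossbar 70 mm along its y (10 mm thick) at x = -44 mm; origin at the middle of the shaft, 6 mm above its underside.
- tool_tray_in (a point): Centre of the inner floor of the open black plastic tool tray: inside 172 mm (its x) by 132 mm (its y), walls 4 mm thick, rim 28 mm above the bench. The tray is fixed.
- bay (a point): Centre of the floor of the drawer's bay, the open compartment in the left (+y) half of the drawer; moves with it; x points into the cabinet, y along the cover's slide, z up. Inside 170 mm (x) by 150 mm (y); floor 19 mm above the bench, rim 42 mm above the floor; the front panel rises to 58 mm above the floor.
- cover_tab (a point): Middle of the top of the black grip tab on the drawer's aluminium slide cover: tab 50 mm (bay's x) by 12 mm (bay's y), 16 mm tall, at the middle of the cover plate (180 by 158 mm, 4 mm thick, lying at the rim's height). Moves with cover and drawer; axes like the bay's.
- cover (a joint): Slide of the cover along the bay's +y: 0 = parked over the closed right half of the drawer, bay open; 0.156 = bay fully covered (m).
- drawer (a joint): Opening of the drawer: 0 = shut, 0.21 = fully open (m); it shuts along the bay's +x. Fully open, the bay's far (+x) wall stands 34 mm out from the front of the cabinet, whose flat top is 95 mm above the bench.
- drawer_handle (a point): Middle of the drawer's bar handle: round bar 11 mm thick, 120 mm long along the bay's y, 35 mm out from the front panel, 59 mm above the bench; axes like the bay's.
- bearing: Bystander: ball-bearing ring, 44 mm across, 14 mm tall; origin under its centre.
- tin: Bystander: small red tin, 42 mm across, 48 mm tall; origin under its centre.
- screwdriver: Bystander: screwdriver lying on the bench.
- oil: Bystander: white oil bottle, 56 mm across, 130 mm tall, upright; origin under its centre.
- brush: Bystander: brush lying on the bench.
Things that resemble listed ones, but are neither listed nor needed, are in the scene too. Leave any blue or orange look-alike of the vblock2 alone. What is shaped like the vblock4 but blue is not meant.

How it is judged:
By the outcome, as a careful person would: the job done as asked, in the order asked, and still so for the second after the job is handed in, with the robot touching nothing.
Of vblock1, vblock2, vblock3, vblock4, vblock5 only 3 to 5 are there at a start; the rules pass over those that are not, and their reading is None.
At some moment in a run one of vblock1, vblock2, vblock3, vblock4, vblock5 may be knocked a few centimetres aside while the robot is not near it.
Once in a run the grip may slacken for a moment while it holds something.
It also fails if it takes over 210 s, if anything falls off the work surface, if the arm or the gripper's body presses on something with over 40 N, if the wrist force passes 120 N, or if a joint passes its speed limit or range.

## Working session

There is one attempt and no reset: what is moved stays moved. The work goes in short steps, Python scripts to look and compute and a tool call to move; the robot and the scene stay as the last step left them, time stands still between calls to the robot, and variables do not carry over. Pictures are saved under pics/ and viewed, at most 14 in all, crops included, and the job is handed in when it is done.

Besides the shell and the picture viewer there is one more tool, called after "Request:" as name(argument=value, ...) on one line, values as JSON. move_arm: Moves the arm, as the interface text tells. Shift numbers are shares of 8 cm and turn numbers shares of pi rad, none past 1 either way. Its arguments: {"type":"object","properties":{"series":{"type":"array","items":{"type":"array","items":{"type":"number"}}}},"required":["series"]}

```bash
mkdir -p pics; ls
cat > h.py <<'E'
from cell import *
import numpy as np, cv2
from scipy.spatial.transform import Rotation as Ro
def cast(name,px,z,ci=None):
    c=ci or camera_info(name); K,R,t=map(np.array,(c["K"],c["R"],c["t"]))
    d=R.T@np.linalg.inv(K)@np.array([px[0],px[1],1.]); o=-R.T@t
    return o+d*(z-o[2])/d[2]
def proj(name,X,ci=None):
    c=ci or camera_info(name); K,R,t=map(np.array,(c["K"],c["R"],c["t"]))
    p=K@(R@np.array(X)+t); return p[:2]/p[2]
def save(name,fn,crop=None,scale=1):
    im=snapshot(name); o=im
    if crop: o=im[crop[1]:crop[3],crop[0]:crop[2]]
    o=cv2.resize(o,None,fx=scale,fy=scale,interpolation=cv2.INTER_CUBIC)
    cv2.imwrite("pics/"+fn,cv2.cvtColor(o,cv2.COLOR_RGB2BGR)); np.save("pics/"+fn+".npy",im); return im
E
python3 - <<'E'
from h import *
s=get_state();print(s)
save("scene","s0.png",scale=1.5);save("top","t0.png",scale=1.5)
for n in("scene","top"):print(n,camera_info(n))
E
```

```text
pics
{'time_s': 0.0, 'joint_positions': array([ 1.25742717e+00,  4.80846481e-01,  1.59688168e+00,  3.54011661e-06,
        1.06509740e+00, -4.65542423e-02]), 'dq': array([-0.00227185, -0.00101904, -0.00205218,  0.00067736, -0.00107051,
        0.0002413 ]), 'joint_efforts': array([ 2.61390240e-03, -9.50640035e+01, -4.30192995e+01,  4.96708526e-04,
        1.21906566e-02, -3.91439286e-06]), 'position': array([0.17120529, 0.62663123, 0.24465997]), 'tool_rot': array([-4.17842631e-01, -3.11345510e+00,  1.90436214e-03]), 'force': array([-0.15604565, -0.35591313,  0.26828102]), 'moment': array([-0.02409706,  0.09555547, -0.0441788 ]), 'gripper_force': 0.0, 'opening': 0.0854473853270887}
scene {'K': array([[475.94243406,   0.        , 245.5142923 ],
       [  0.        , 475.94243406, 195.95313371],
       [  0.        ,   0.        ,   1.        ]]), 'R': array([[ 0.79484152,  0.60675027,  0.00900332],
       [ 0.35897189, -0.45818646, -0.81314473],
       [-0.48925059,  0.64955313, -0.58199192]]), 't': array([-0.42666345, -0.12241159,  1.57201896])}
top {'K': array([[390.38839388,   0.        , 256.8701758 ],
       [  0.        , 390.38839388, 196.73660998],
       [  0.        ,   0.        ,   1.        ]]), 'R': array([[ 0.01576933, -0.99978344,  0.01357944],
       [-0.98956457, -0.01755067, -0.14301724],
       [ 0.1432246 , -0.01118244, -0.98962703]]), 't': array([-0.03417777,  0.56096782,  1.12793146])}
```

View pics/s0.png

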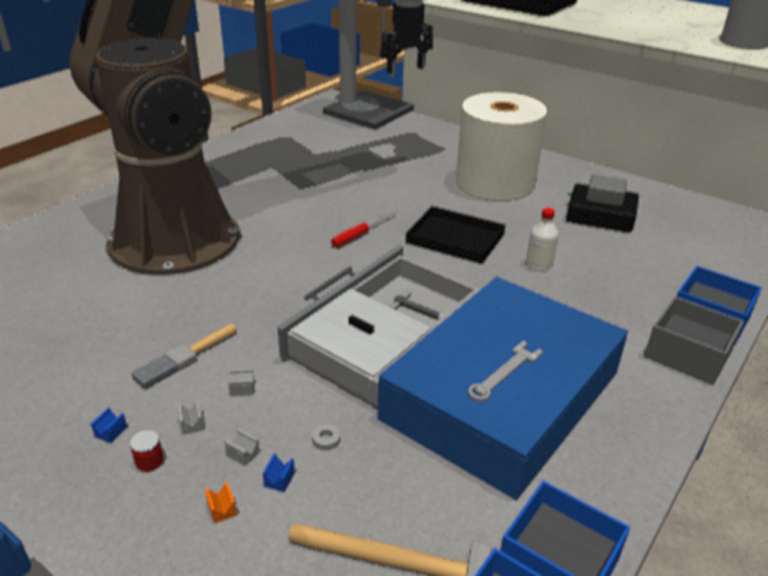

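View pics/t0.png

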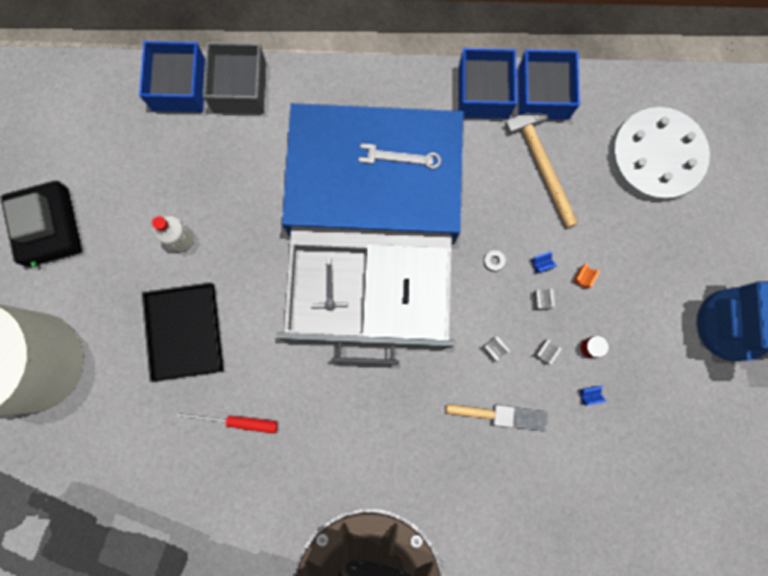

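The top view shows the drawer open toward the robot with the key in the bay. There are three steel V-blocks at about (544,299), (496,349) and (547,352), the tray at (183,332), and blue and orange decoys. I'll zoom in to measure.

Run:
```python
from h import *
im=np.load("pics/t0.png.npy")
def crop(n,x0,y0,x1,y1,s):
    o=cv2.resize(im[y0:y1,x0:x1],None,fx=s,fy=s,interpolation=cv2.INTER_CUBIC)
    for x in range(x0,x1,10): cv2.putText(o,str(x),((x-x0)*s,8),0,.3,(255,0,0)); cv2.line(o,((x-x0)*s,10),((x-x0)*s,16),(255,0,0))
    for y in range(y0,y1,10): cv2.putText(o,str(y),(0,(y-y0)*s+4),0,.3,(255,0,0))
    cv2.imwrite("pics/"+n,o[:,:,::-1])
crop("c1.png",180,150,310,250,6)
crop("c2.png",290,160,410,270,6)
```

```text
(no output)
```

View pics/c1.png

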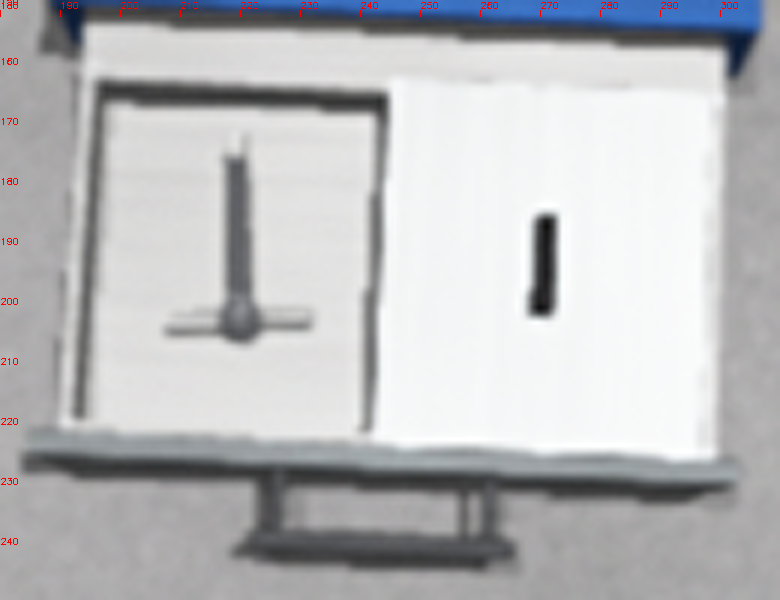

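View pics/c2.png

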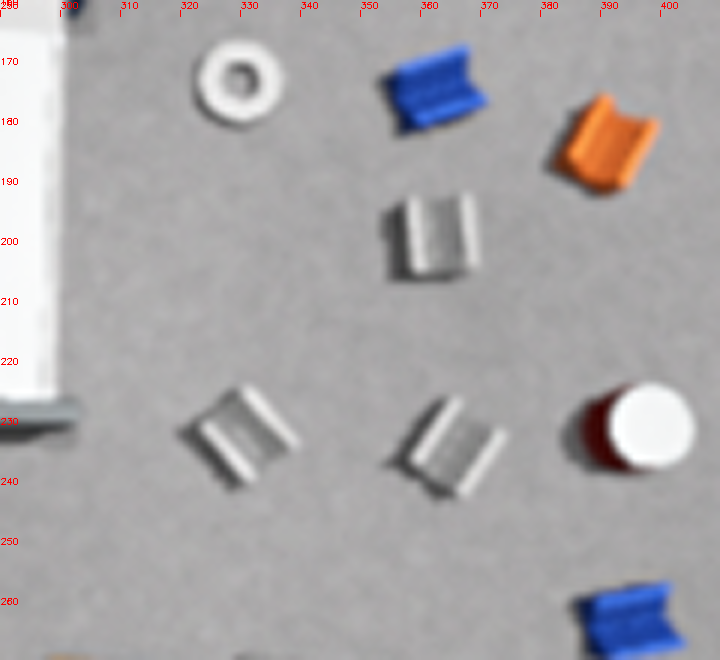

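Run:
```python
from h import *
f=lambda x,y,o=(180,150):(o[0]+x/6-.4,o[1]+y/6-.4)
pr=lambda n,v:print(n,np.round(v,4))
def T(x,y,z,o=(180,150)):return cast("top",f(x,y,o),z)
pr("tab",T(542,264,.081))
hl,hr=T(235,546,.064),T(514,549,.064);pr("handle",(hl+hr)/2);pr("hdir",(hl-hr))
k=[T(239,155,.031),T(240,322,.031),T(165,331,.029),T(312,323,.029)]
for q in k:pr("key",q)
# bay rim corners: inner left top, right top, left bottom
for n,p in dict(lt=(98,82),rt=(388,96),lb=(75,418),rb=(365,432)).items():pr(n,T(*p,.061))
b=dict(A=[(410,200),(418,275),(467,195),(475,268)],B=[(202,428),(252,484),(247,388),(297,445)],C=[(456,402),(410,460),(502,434),(460,494)])
for n,p in b.items():
    q=np.array([T(*v,.030,(290,160)) for v in p]);d=(q[0]-q[1]+q[2]-q[3])/2
    pr(n,q.mean(0));print(np.degrees(np.arctan2(d[1],d[0])),np.linalg.norm(d),np.linalg.norm((q[0]+q[1]-q[2]-q[3])/2))
im=np.load("pics/t0.png.npy")
m=(im.max(2)<50).astype(np.uint8);m[:,:90]=0;m[:,155:]=0;m[:180]=0;m[260:]=0
c=max(cv2.findContours(m,0,2)[0],key=cv2.contourArea);r=cv2.minAreaRect(c);print(r)
q=np.array([cast("top",p,.02) for p in cv2.boxPoints(r)]);pr("tray",q.mean(0));pr("",q)
R=Ro.from_rotvec(get_state()["tool_rot"]).as_matrix();print(R.round(3))
```

```text
tab [ 0.5654 -0.062   0.081 ]
handle [0.4288 0.0162 0.064 ]
hdir [-0.0007  0.1341  0.    ]
key [0.6262 0.0899 0.031 ]
key [0.541  0.0869 0.031 ]
key [0.5361 0.1244 0.029 ]
key [0.5414 0.0509 0.029 ]
lt [0.6557 0.158  0.061 ]
rt [0.6514 0.0144 0.061 ]
lb [0.4889 0.1628 0.061 ]
rb [0.4845 0.0222 0.061 ]
A [ 0.5628 -0.3476  0.03  ]
4.814036191683279 0.03780938934827212 0.029178475415982872
B [ 0.4596 -0.2487  0.03  ]
41.69653939133273 0.03705296145276211 0.03025413490674104
C [ 0.4557 -0.3523  0.03  ]
-37.43838570023242 0.03738244882669397 0.028526365470762004
((121.1942138671875, 220.9792022705078), (60.22673034667969, 48.54359436035156), 83.8844985961914)
tray [0.4846 0.3816 0.02  ]
 [[0.5652 0.4695 0.02  ]
 [0.5837 0.3246 0.02  ]
 [0.4035 0.2952 0.02  ]
 [0.386  0.437  0.02  ]]
[[-0.965  0.264 -0.   ]
 [ 0.264  0.965 -0.001]
 [ 0.    -0.001 -1.   ]]
```

Request:
move_arm(series=[[-0.98,-0.73,0,0,0,-0.075,-1],[-0.98,-0.73,0,0,0,-0.075,-1],[-0.98,-0.73,0,0,0,-0.075,-1],[-0.98,-0.73,0,0,0,-0.075,-1],[-0.98,-0.73,0,0,0,-0.075,-1],[-0.98,-0.73,0,0,0,-0.075,-1],[-0.98,-0.73,0,0,0,-0.075,-1],[-0.98,-0.73,0,0,0,-0.075,-1]])

```text
time_s: 0.9
position: [0.2311, 0.5504, 0.2452]
tool_rot: [-0.048, -3.141, 0.0]
force: [0.4, 0.2, 0.1]
opening: 0.0853
gripper_force: 0.0
```

Request:
move_arm(series=[[-0.77,-0.94,0,0,0,0,-1],[-0.77,-0.94,0,0,0,0,-1],[-0.77,-0.94,0,0,0,0,-1],[-0.77,-0.94,0,0,0,0,-1],[-0.77,-0.94,0,0,0,0,-1],[-0.77,-0.94,0,0,0,0,-1],[-0.77,-0.94,0,0,0,0,-1],[-0.77,-0.94,0,0,0,0,-1]])

```text
time_s: 1.7
position: [0.2903, 0.4734, 0.2452]
tool_rot: [-0.047, -3.141, 0.0]
force: [0.2, 0.9, 0.3]
opening: 0.0853
gripper_force: 0.0
```

Request:
move_arm(series=[[-0.77,-0.94,0,0,0,0,-1],[-0.77,-0.94,0,0,0,0,-1],[-0.77,-0.94,0,0,0,0,-1],[-0.77,-0.94,0,0,0,0,-1],[-0.77,-0.94,0,0,0,0,-1],[-0.77,-0.94,0,0,0,0,-1],[-0.77,-0.94,0,0,0,0,-1],[-0.77,-0.94,0,0,0,0,-1]])

```text
time_s: 2.5
position: [0.3496, 0.3964, 0.2452]
tool_rot: [-0.047, -3.141, 0.0]
force: [-0.4, 0.0, 0.1]
opening: 0.0852
gripper_force: 0.0
```

Request:
move_arm(series=[[-0.77,-0.94,0,0,0,0,-1],[-0.77,-0.94,0,0,0,0,-1],[-0.77,-0.94,0,0,0,0,-1],[-0.77,-0.94,0,0,0,0,-1],[-0.77,-0.94,0,0,0,0,-1],[-0.77,-0.94,0,0,0,0,-1],[-0.77,-0.94,0,0,0,0,-1],[-0.77,-0.94,0,0,0,0,-1]])

```text
time_s: 3.3
position: [0.4088, 0.3193, 0.2453]
tool_rot: [-0.047, -3.141, 0.0]
force: [1.5, -0.3, 0.5]
opening: 0.0853
gripper_force: 0.0
```

Request:
move_arm(series=[[-0.77,-0.94,0,0,0,0,-1],[-0.77,-0.94,0,0,0,0,-1],[-0.77,-0.94,0,0,0,0,-1],[-0.77,-0.94,0,0,0,0,-1],[-0.77,-0.94,0,0,0,0,-1],[-0.77,-0.94,0,0,0,0,-1],[-0.77,-0.94,0,0,0,0,-1],[-0.77,-0.94,0,0,0,0,-1]])

```text
time_s: 4.1
position: [0.4681, 0.2423, 0.2453]
tool_rot: [0.047, 3.141, 0.0]
force: [0.3, -0.1, -0.5]
opening: 0.0854
gripper_force: 0.0
```

Request:
move_arm(series=[[-0.77,-0.94,0,0,0,0,-1],[-0.77,-0.94,0,0,0,0,-1],[-0.77,-0.94,0,0,0,0,-1],[-0.77,-0.94,0,0,0,0,-1],[-0.77,-0.94,0,0,0,0,-1],[-0.77,-0.94,0,0,0,0,-1],[-0.77,-0.94,0,0,0,0,-1],[-0.77,-0.94,0,0,0,0,-1]])

```text
time_s: 4.9
position: [0.5274, 0.1652, 0.2454]
tool_rot: [0.047, 3.141, 0.0]
force: [-0.4, -0.3, 0.2]
opening: 0.0853
gripper_force: 0.0
```

Run:
```python
from h import *
s=get_state();ci=camera_info("wrist");np.save("pics/ci1.npy",ci,allow_pickle=True)
print(s["time_s"],s["position"],Ro.from_rotvec(s["tool_rot"]).as_matrix().round(3),s["force"])
save("wrist","w1.png",scale=1.5)
c=np.array(ci["R"]);print(ci["K"],(-c.T@ci["t"]).round(4),c.round(3))
```

```text
4.9 [0.52736376 0.16519607 0.24538603] [[-1.    0.03  0.  ]
 [ 0.03  1.    0.  ]
 [-0.    0.   -1.  ]] [-0.41469531 -0.34723463  0.18513809]
[[328.07622846   0.         254.74613075]
 [  0.         328.07622846 189.8019721 ]
 [  0.           0.           1.        ]] [0.4555 0.167  0.3748] [[ 0.029  1.    -0.   ]
 [ 0.96  -0.027  0.279]
 [ 0.279 -0.008 -0.96 ]]
```

View pics/w1.png

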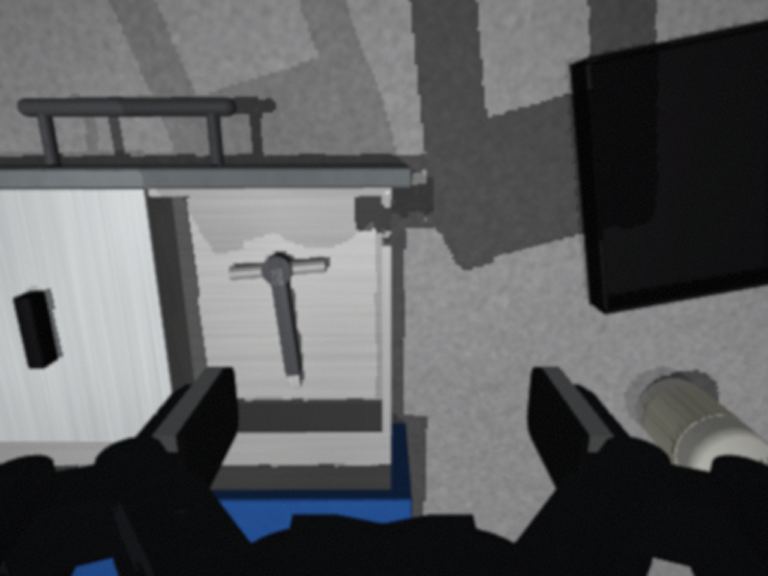

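Run:
```python
from h import *
ci=np.load("pics/ci1.npy",allow_pickle=True).item()
W=lambda x,y,z:cast("wrist",(x/1.5,y/1.5),z,ci)[:2].round(4)
print("key hub",W(278,268,.031),"tip",W(291,374,.031),"bar",W(231,272,.029),W(328,264,.029))
print("handle",W(22,105,.064),W(232,107,.064))
print("bay inner floor? left rim edge",W(384,190,.061),W(384,430,.061),"outer",W(392,190,.061),W(392,465,.061))
print("cover edge",W(147,190,.063),W(172,440,.063),"wall",W(187,200,.061))
print("tab",W(15,297,.081),W(40,290,.081),W(58,355,.081) ,W(37,367,.081))
print("tray",W(573,64,.028),W(592,302,.028),W(768,25,.028))
```

```text
key hub [0.5408 0.0895] tip [0.6249 0.0921] bar [0.5433 0.0547] [0.5394 0.1255]
handle [ 0.4285 -0.0464] [0.4332 0.0783]
bay inner floor? left rim edge [0.4848 0.1673] [0.6567 0.1626] outer [0.4849 0.1724] [0.6865 0.1677]
cover edge [0.4804 0.0193] [0.6593 0.0085] wall [0.4875 0.0426]
tab [ 0.5424 -0.0655] [ 0.5383 -0.0488] [ 0.5824 -0.047 ] [ 0.5905 -0.0625]
tray [0.4107 0.2922] [0.5741 0.3193] [0.3914 0.4144]
```

The wrist view shows the key's crossbar hub at (278,268) and its shaft tip at (291,374), with the tray on the right. I'll go down onto the shaft.

Request:
move_arm(series=[[-0.586,-0.93,0.4,0,0,-0.02,0],[-0.586,-0.93,0.875,0,0,-0.02,0],[-0.586,-0.93,0.875,0,0,-0.02,0],[-0.586,-0.93,0.875,0,0,-0.02,0],[-0.586,-0.93,0.875,0,0,-0.02,0],[-0.586,-0.93,0.875,0,0,-0.02,0],[-0.586,-0.93,0.875,0,0,-0.02,0],[-0.586,-0.93,0.875,0,0,-0.02,0]])

```text
time_s: 5.75
position: [0.5724, 0.0895, 0.1762]
tool_rot: [-0.051, 3.14, 0.0]
force: [0.4, -0.1, -0.2]
opening: 0.0426
gripper_force: 0.0
```

Request:
move_arm(series=[[0,0,0.3,0,0,0,0],[0,0,0.6,0,0,0,0],[0,0,0.875,0,0,0,0],[0,0,0.875,0,0,0,0],[0,0,0.875,0,0,0,0],[0,0,0.875,0,0,0,0],[0,0,0.875,0,0,0,0],[0,0,0.875,0,0,0,0]])

```text
time_s: 6.55
position: [0.5727, 0.0888, 0.1062]
tool_rot: [-0.05, 3.14, 0.0]
force: [0.6, 1.0, 0.2]
opening: 0.0425
gripper_force: 0.0
```

Request:
move_arm(series=[[0,0,0.2,0,0,0,0],[0,0,0.4,0,0,0,0],[0,0,0.6,0,0,0,0],[0,0,0.7,0,0,0,0],[0,0,0.8,0,0,0,0],[0,0,0.87,0,0,0,0],[0,0,0.87,0,0,0,0],[0,0,0.87,0,0,0,0]])

```text
time_s: 7.35
position: [0.5725, 0.0888, 0.036]
tool_rot: [-0.05, 3.141, 0.0]
force: [-0.4, -0.3, -0.9]
opening: 0.0428
gripper_force: 0.0
```

Request:
move_arm(series=[[0,0,0,0,0,0,1],[0,0,0,0,0,0,1],[0,0,0,0,0,0,1],[0,0,0,0,0,0,1],[0,0,0,0,0,0,1],[0,0,0,0,0,0,1],[0,0,0,0,0,0,1],[0,0,0,0,0,0,1]])

```text
time_s: 8.15
position: [0.5726, 0.0888, 0.0363]
tool_rot: [-0.05, 3.14, 0.0]
force: [-0.9, -0.1, 6.7]
opening: 0.0097
gripper_force: 59.0
```

Request:
move_arm(series=[[0,0,-0.1,0,0,0,1],[0,0,-0.3,0,0,0,1],[0,0,-0.5,0,0,0,1],[0,0,-0.7,0,0,0,1],[0,0,-1,0,0,0,1],[0,0,-1,0,0,0,1],[0,0,-1,0,0,0,1],[0,0,-1,0,0,0,1]])

```text
time_s: 8.95
position: [0.5717, 0.0887, 0.1152]
tool_rot: [0.05, -3.14, 0.0]
force: [-0.3, 0.6, -1.6]
opening: 0.0101
gripper_force: 58.9
```

Request:
move_arm(series=[[0,0,-0.2,0,0,0,1],[0.05,0.2,-0.3,0,0,0,1],[0.14,0.45,-0.3,0,0,0,1],[0.2,0.7,-0.3,0,0,0,1],[0.28,0.92,-0.3,0,0,0,1],[0.28,0.92,-0.3,0,0,0,1],[0.28,0.92,-0.3,0,0,0,1],[0.28,0.92,-0.3,0,0,0,1]])

```text
time_s: 9.75
position: [0.5475, 0.1614, 0.1394]
tool_rot: [0.05, -3.141, 0.0]
force: [0.1, -0.1, -1.7]
opening: 0.0099
gripper_force: 58.9
```

Request:
move_arm(series=[[0.05,0.15,0,0,0,0,1],[0.1,0.3,0,0,0,0,1],[0.14,0.45,0,0,0,0,1],[0.2,0.7,0,0,0,0,1],[0.28,0.92,0,0,0,0,1],[0.28,0.92,0,0,0,0,1],[0.28,0.92,0,0,0,0,1],[0.28,0.92,0,0,0,0,1]])

```text
time_s: 10.55
position: [0.5229, 0.2344, 0.1397]
tool_rot: [-0.05, 3.141, -0.0]
force: [0.1, -0.3, -1.7]
opening: 0.0101
gripper_force: 58.9
```

Request:
move_arm(series=[[0.05,0.15,0,0,0,0,1],[0.1,0.3,0,0,0,0,1],[0.14,0.45,0,0,0,0,1],[0.2,0.7,0,0,0,0,1],[0.28,0.92,0,0,0,0,1],[0.28,0.92,0,0,0,0,1],[0.28,0.92,0,0,0,0,1],[0.28,0.92,0,0,0,0,1]])

```text
time_s: 11.35
position: [0.4981, 0.3072, 0.1397]
tool_rot: [0.05, -3.141, 0.0]
force: [0.2, 0.2, -0.8]
opening: 0.0098
gripper_force: 58.9
```

Request:
move_arm(series=[[0.05,0.15,0,0,0,-0.01,1],[0.1,0.3,0,0,0,-0.02,1],[0.14,0.45,0,0,0,-0.03,1],[0.2,0.7,0,0,0,-0.04,1],[0.28,0.92,0,0,0,-0.042,1],[0.28,0.92,0,0,0,-0.042,1],[0.28,0.92,0,0,0,-0.042,1],[0.28,0.92,0,0,0,-0.042,1]])

```text
time_s: 12.15
position: [0.4733, 0.38, 0.1396]
tool_rot: [0.258, -3.131, 0.0]
force: [0.1, 0.4, -1.0]
opening: 0.0099
gripper_force: 63.3
```

Run:
```python
from h import *
s=get_state();ci=camera_info("wrist");np.save("pics/ci2.npy",ci,allow_pickle=True)
print(s["time_s"],s["position"],s["opening"])
save("wrist","w2.png",scale=1.2)
```

```text
12.15 [0.47329659 0.38000575 0.13962312] 0.009861858008077528
```

View pics/w2.png

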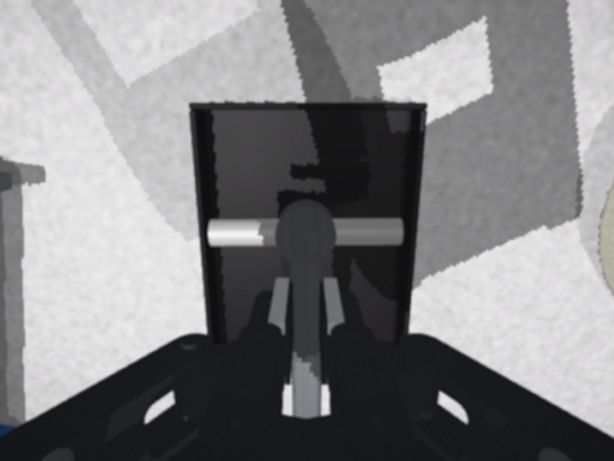

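The key sits square in the jaws and centred over the tray. I'll lower it and release.

Request:
move_arm(series=[[0,0,0.2,0,0,0,1],[0,0,0.4,0,0,0,1],[0,0,0.6,0,0,0,1],[0,0,0.8,0,0,0,1],[0,0,0.95,0,0,0,1],[0,0,0.95,0,0,0,1],[0,0,0.95,0,0,0,1],[0,0,0.95,0,0,0,1]])

```text
time_s: 13.0
position: [0.4738, 0.3804, 0.0645]
tool_rot: [-0.256, 3.13, 0.001]
force: [-0.4, 0.4, -1.8]
opening: 0.0098
gripper_force: 63.3
```

Request:
move_arm(series=[[0,0,0.1,0,0,0,1],[0,0,0.2,0,0,0,1],[0,0,0.3,0,0,0,1],[0,0,0.38,0,0,0,1],[0,0,0.44,0,0,0,1],[0,0,0.48,0,0,0,1],[0,0,0.5,0,0,0,1],[0,0,0.5,0,0,0,1]])

```text
time_s: 13.8
position: [0.4733, 0.3802, 0.0235]
tool_rot: [0.257, -3.131, 0.0]
force: [1.5, -0.5, -1.7]
opening: 0.0099
gripper_force: 63.3
```

Request:
move_arm(series=[[0,0,0,0,0,0,0.4],[0,0,0,0,0,0,0],[0,0,0,0,0,0,0],[0,0,0,0,0,0,0],[0,0,0,0,0,0,0],[0,0,0,0,0,0,0],[0,0,-0.3,0,0,0,0],[0,0,-0.6,0,0,0,0]])

```text
time_s: 14.6
position: [0.4729, 0.3798, 0.0716]
tool_rot: [0.257, -3.13, 0.002]
force: [-0.3, 0.1, 0.8]
opening: 0.0427
gripper_force: 0.0
```

Request:
move_arm(series=[[0,0,-0.3,0,0,0,0],[0,0,-0.6,0,0,0,0],[0,0,-1,0,0,0,0],[0,0,-1,0,0,0,0],[0,0,-1,0,0,0,0],[0,0,-1,0,0,0,0],[0,0,-1,0,0,0,0],[0,0,-1,0,0,0,0]])

```text
time_s: 15.4
position: [0.473, 0.3799, 0.1508]
tool_rot: [0.257, -3.13, 0.001]
force: [1.0, -0.3, -0.2]
opening: 0.0422
gripper_force: 0.0
```

Run:
```python
from h import *
s=get_state();print(s["time_s"],s["position"])
w=save("wrist","w3.png");t=save("top","t3.png")
o=np.hstack([w,cv2.resize(t[150:250,60:410],None,fx=1.1,fy=3.84)[:, :10]*0,])
a=cv2.resize(t[155:280,85:410],(800,308),interpolation=cv2.INTER_CUBIC)
b=cv2.resize(w,(388,291));c=np.zeros((291,800,3),np.uint8);c[:,:388]=b
cv2.imwrite("pics/m3.png",np.vstack([a,c])[:,:,::-1])
```

```text
15.4 [0.47297082 0.37988725 0.15077198]
```

View pics/m3.png

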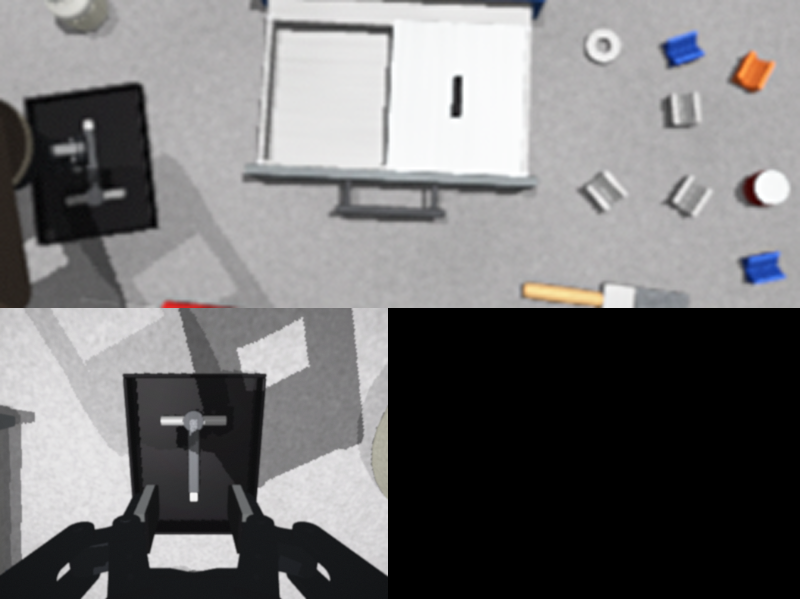

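The key lies flat in the tray, the bay is empty, and the blocks haven't moved. Next I'll go to the blocks.

Request:
move_arm(series=[[0.1,-0.4,-0.4,0,0,0.02,-0.2],[0.15,-0.92,-0.7,0,0,0.052,-0.2],[0.15,-0.92,-0.7,0,0,0.052,-0.2],[0.15,-0.92,-0.7,0,0,0.052,-0.2],[0.15,-0.92,-0.7,0,0,0.052,-0.2],[0.15,-0.92,-0.7,0,0,0.052,-0.2],[0.15,-0.92,-0.7,0,0,0.052,-0.2],[0.15,-0.92,-0.7,0,0,0.052,-0.2]])

```text
time_s: 16.3
position: [0.4733, 0.306, 0.2072]
tool_rot: [0.002, -3.141, 0.001]
force: [-0.1, -0.5, 0.1]
opening: 0.051
gripper_force: 0.0
```

Request:
move_arm(series=[[0,-0.5,0,0,0,0,-0.2],[0,-0.99,0,0,0,0,-0.2],[0,-0.99,0,0,0,0,-0.2],[0,-0.99,0,0,0,0,-0.2],[0,-0.99,0,0,0,0,-0.2],[0,-0.99,0,0,0,0,-0.2],[0,-0.99,0,0,0,0,-0.2],[0,-0.99,0,0,0,0,-0.2]])

```text
time_s: 17.1
position: [0.4734, 0.2269, 0.2076]
tool_rot: [0.002, -3.141, 0.0]
force: [1.1, -0.2, -0.1]
opening: 0.0511
gripper_force: 0.0
```

Request:
move_arm(series=[[0,-0.5,0,0,0,0,-0.2],[0,-0.99,0,0,0,0,-0.2],[0,-0.99,0,0,0,0,-0.2],[0,-0.99,0,0,0,0,-0.2],[0,-0.99,0,0,0,0,-0.2],[0,-0.99,0,0,0,0,-0.2],[0,-0.99,0,0,0,0,-0.2],[0,-0.99,0,0,0,0,-0.2]])

```text
time_s: 17.9
position: [0.4735, 0.1477, 0.2076]
tool_rot: [0.002, -3.142, -0.0]
force: [0.2, 0.7, 0.3]
opening: 0.0511
gripper_force: 0.0
```

Request:
move_arm(series=[[0,-0.5,0,0,0,0,-0.2],[0,-0.99,0,0,0,0,-0.2],[0,-0.99,0,0,0,0,-0.2],[0,-0.99,0,0,0,0,-0.2],[0,-0.99,0,0,0,0,-0.2],[0,-0.99,0,0,0,0,-0.2],[0,-0.99,0,0,0,0,-0.2],[0,-0.99,0,0,0,0,-0.2]])

```text
time_s: 18.7
position: [0.4735, 0.0686, 0.2077]
tool_rot: [0.002, -3.142, -0.0]
force: [0.4, -0.6, -0.2]
opening: 0.0515
gripper_force: 0.0
```

Request:
move_arm(series=[[0,-0.5,0,0,0,0,-0.2],[0,-0.99,0,0,0,0,-0.2],[0,-0.99,0,0,0,0,-0.2],[0,-0.99,0,0,0,0,-0.2],[0,-0.99,0,0,0,0,-0.2],[0,-0.99,0,0,0,0,-0.2],[0,-0.99,0,0,0,0,-0.2],[0,-0.99,0,0,0,0,-0.2]])

```text
time_s: 19.5
position: [0.4736, -0.0106, 0.2077]
tool_rot: [0.002, -3.142, -0.0]
force: [0.2, 0.2, 0.3]
opening: 0.0511
gripper_force: 0.0
```

Request:
move_arm(series=[[0,-0.5,0,0,0,0,-0.2],[0,-0.99,0,0,0,0,-0.2],[0,-0.99,0,0,0,0,-0.2],[0,-0.99,0,0,0,0,-0.2],[0,-0.99,0,0,0,0,-0.2],[0,-0.99,0,0,0,0,-0.2],[0,-0.99,0,0,0,0,-0.2],[0,-0.99,0,0,0,0,-0.2]])

```text
time_s: 20.3
position: [0.4737, -0.0898, 0.2077]
tool_rot: [-0.002, 3.142, 0.0]
force: [-0.1, -0.1, -0.1]
opening: 0.0518
gripper_force: 0.0
```

Request:
move_arm(series=[[0,-0.5,0,0,0,0,-0.2],[0,-0.99,0,0,0,0,-0.2],[0,-0.99,0,0,0,0,-0.2],[0,-0.99,0,0,0,0,-0.2],[0,-0.99,0,0,0,0,-0.2],[0,-0.99,0,0,0,0,-0.2],[0,-0.99,0,0,0,0,-0.2],[0,-0.99,0,0,0,0,-0.2]])

```text
time_s: 21.1
position: [0.4737, -0.1691, 0.2078]
tool_rot: [-0.002, 3.142, -0.0]
force: [-0.7, -0.2, -0.1]
opening: 0.0511
gripper_force: 0.0
```

Run:
```python
from h import *
s=get_state();ci=camera_info("wrist");np.save("pics/ci4.npy",ci,allow_pickle=True)
print(s["time_s"],s["position"],s["tool_rot"])
save("wrist","w4.png",scale=1.5)
```

```text
21.1 [ 0.47371923 -0.16907925  0.20775676] [-1.76669503e-03  3.14155841e+00 -1.05571951e-05]
```

View pics/w4.png

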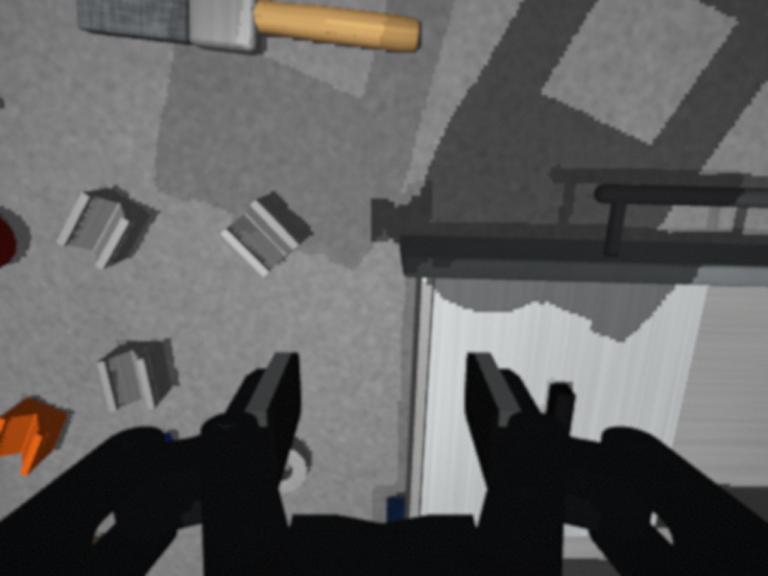

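```bash
cat >> h.py <<'E'
def blocks(ci,b,z=.03,s=1.5):
    for n,p in b.items():
        q=np.array([cast("wrist",np.array(v)/s-.2,z,ci) for v in p]);d=(q[1]-q[0]+q[3]-q[2])/2;e=(q[0]+q[1]-q[2]-q[3])/2
        print(n,q.mean(0).round(4),"ax",np.degrees(np.arctan2(d[1],d[0])).round(1),np.degrees(np.arctan2(e[1],e[0])).round(1),"L",np.linalg.norm(d).round(4),"W",np.linalg.norm(e).round(4))
E
python3 - <<'E'
from h import *
ci=np.load("pics/ci4.npy",allow_pickle=True).item()
blocks(ci,dict(B=[(258,202),(298,245),(225,235),(266,271)],C=[(86,195),(61,243),(127,216),(100,265)],A=[(101,363),(112,409),(137,350),(154,406)]))
E
```

```text
B [ 0.4608 -0.2456  0.03  ] ax 43.5 130.9 L 0.0348 W 0.0289
C [ 0.4557 -0.3513  0.03  ] ax -34.7 -120.6 L 0.0375 W 0.0267
A [ 0.5616 -0.3459  0.03  ] ax 6.1 -77.7 L 0.0391 W 0.0285
```

Request:
move_arm(series=[[0.17,-0.5,0,0,0,-0.04,-0.4],[0.17,-0.975,0,0,0,-0.08,-0.4],[0.17,-0.975,0.3,0,0,-0.13,-0.4],[0.17,-0.975,0.5,0,0,-0.17,-0.4],[0.17,-0.975,0.7,0,0,-0.233,-0.4],[0.17,-0.975,0.8,0,0,-0.233,-0.4],[0.17,-0.975,0.8,0,0,-0.233,-0.4],[0.17,-0.975,0.8,0,0,-0.233,-0.4]])

```text
time_s: 21.95
position: [0.4602, -0.2475, 0.1439]
tool_rot: [1.122, -2.934, -0.0]
force: [0.5, -0.2, -0.4]
opening: 0.0597
gripper_force: 0.0
```

Request:
move_arm(series=[[0,0,0.3,0,0,0,-0.4],[0,0,0.6,0,0,0,-0.4],[0,0,0.8,0,0,0,-0.4],[0,0,0.8,0,0,0,-0.4],[0,0,0.8,0,0,0,-0.4],[0,0,0.8,0,0,0,-0.4],[0,0,0.8,0,0,0,-0.4],[0,0,0.8,0,0,0,-0.4]])

```text
time_s: 22.75
position: [0.4604, -0.2478, 0.0804]
tool_rot: [-1.124, 2.933, -0.002]
force: [-0.6, -0.4, -0.6]
opening: 0.0597
gripper_force: 0.0
```

Request:
move_arm(series=[[0,0,0.2,0,0,0,-0.4],[0,0,0.4,0,0,0,-0.4],[0,0,0.6,0,0,0,-0.4],[0,0,0.74,0,0,0,-0.4],[0,0,0.74,0,0,0,-0.4],[0,0,0.74,0,0,0,-0.4],[0,0,0.74,0,0,0,0.3],[0,0,0.74,0,0,0,1]])

```text
time_s: 23.55
position: [0.4605, -0.2479, 0.0212]
tool_rot: [-1.124, 2.933, -0.001]
force: [3.6, -5.9, 18.5]
opening: 0.0312
gripper_force: 14.1
```

Request:
move_arm(series=[[0,0,0,0,0,0,1],[0,0,0,0,0,0,1],[0,0,0,0,0,0,1],[0,0,0,0,0,0,1],[0,0,-0.2,0,0,0,1],[0,0,-0.5,0,0,0,1],[0,0,-0.8,0,0,0,1],[0,0,-1,0,0,0,1]])

```text
time_s: 24.35
position: [0.4604, -0.2478, 0.1023]
tool_rot: [-1.124, 2.933, -0.002]
force: [0.5, -0.3, -1.8]
opening: 0.031
gripper_force: 60.1
```

The block is held. I'll lift and turn, then travel to the bay's far slot.

Request:
move_arm(series=[[0,0,-0.2,0,0,0.04,1],[0,0,-0.4,0,0,0.08,1],[0,0,-0.6,0,0,0.12,1],[0,0,-0.8,0,0,0.16,1],[0,0,-0.8,0,0,0.2,1],[0,0,-0.8,0,0,0.243,1],[0,0,-0.8,0,0,0.243,1],[0,0,-0.8,0,0,0.243,1]])

```text
time_s: 25.15
position: [0.4599, -0.2475, 0.1647]
tool_rot: [0.042, 3.141, -0.0]
force: [1.0, -0.1, -2.7]
opening: 0.0309
gripper_force: 60.2
```

Request:
move_arm(series=[[-0.07,0.15,0,0,0,0,1],[-0.15,0.35,0,0,0,0,1],[-0.25,0.6,0,0,0,0,1],[-0.375,0.852,0,0,0,0,1],[-0.375,0.852,0,0,0,0,1],[-0.375,0.852,0,0,0,0,1],[-0.375,0.852,0,0,0,0,1],[-0.375,0.852,0,0,0,0,1]])

```text
time_s: 25.95
position: [0.4919, -0.1808, 0.1644]
tool_rot: [-0.049, -3.141, 0.0]
force: [0.3, -0.3, -2.1]
opening: 0.0309
gripper_force: 60.2
```

Request:
move_arm(series=[[-0.07,0.15,0,0,0,0,1],[-0.15,0.35,0,0,0,0,1],[-0.25,0.6,0,0,0,0,1],[-0.375,0.852,0,0,0,0,1],[-0.375,0.852,0,0,0,0,1],[-0.375,0.852,0,0,0,0,1],[-0.375,0.852,0,0,0,0,1],[-0.375,0.852,0,0,0,0,1]])

```text
time_s: 26.75
position: [0.524, -0.1137, 0.1645]
tool_rot: [-0.05, -3.141, 0.0]
force: [-0.0, -0.2, -2.0]
opening: 0.0306
gripper_force: 60.2
```

Request:
move_arm(series=[[-0.07,0.15,0,0,0,0,1],[-0.15,0.35,0,0,0,0,1],[-0.25,0.6,0,0,0,0,1],[-0.375,0.852,0,0,0,0,1],[-0.375,0.852,0,0,0,0,1],[-0.375,0.852,0,0,0,0,1],[-0.375,0.852,0,0,0,0,1],[-0.375,0.852,0,0,0,0,1]])

```text
time_s: 27.55
position: [0.5561, -0.0466, 0.1645]
tool_rot: [-0.05, -3.141, 0.0]
force: [-0.4, -0.1, -1.0]
opening: 0.0308
gripper_force: 60.2
```

Request:
move_arm(series=[[-0.07,0.15,0,0,0,0,1],[-0.15,0.35,0,0,0,0,1],[-0.25,0.6,0,0,0,0,1],[-0.375,0.852,0,0,0,0,1],[-0.375,0.852,0,0,0,0,1],[-0.375,0.852,0,0,0,0,1],[-0.375,0.852,0,0,0,0,1],[-0.375,0.852,0,0,0,0,1]])

```text
time_s: 28.35
position: [0.5882, 0.0208, 0.1645]
tool_rot: [-0.05, -3.141, 0.0]
force: [-0.8, -0.1, -2.3]
opening: 0.0309
gripper_force: 60.2
```

Request:
move_arm(series=[[-0.07,0.15,0,0,0,0,1],[-0.15,0.35,0,0,0,0,1],[-0.25,0.6,0,0,0,0,1],[-0.375,0.852,0,0,0,0,1],[-0.375,0.852,0,0,0,0,1],[-0.375,0.852,0,0,0,0,1],[-0.375,0.852,0,0,0,0,1],[-0.375,0.852,0,0,0,0,1]])

```text
time_s: 29.15
position: [0.6204, 0.088, 0.1645]
tool_rot: [-0.05, -3.141, 0.0]
force: [0.6, -0.8, -2.3]
opening: 0.0308
gripper_force: 60.2
```

Request:
move_arm(series=[[0,0,0.2,0,0,0,1],[0,0,0.4,0,0,0,1],[0,0,0.6,0,0,0,1],[0,0,0.8,0,0,0,1],[0,0,0.9,0,0,0,1],[0,0,0.9,0,0,0,1],[0,0,0.9,0,0,0,1],[0,0,0.9,0,0,0,1]])

```text
time_s: 29.95
position: [0.6212, 0.0883, 0.0934]
tool_rot: [0.049, 3.14, 0.0]
force: [0.4, 0.5, -1.8]
opening: 0.031
gripper_force: 60.3
```

Request:
move_arm(series=[[0,0,0.15,0,0,0,1],[0,0,0.3,0,0,0,1],[0,0,0.45,0,0,0,1],[0,0,0.55,0,0,0,1],[0,0,0.6,0,0,0,1],[0,0,0.63,0,0,0,1],[0,0,0.63,0,0,0,1],[0,0,0.63,0,0,0,1]])

```text
time_s: 30.75
position: [0.6208, 0.0884, 0.0424]
tool_rot: [0.049, 3.141, 0.0]
force: [-0.0, 0.6, -1.6]
opening: 0.0308
gripper_force: 60.3
```

Request:
move_arm(series=[[0,0,0,0,0,0,0],[0,0,0,0,0,0,-0.3],[0,0,0,0,0,0,-0.3],[0,0,0,0,0,0,-0.3],[0,0,0,0,0,0,-0.3],[0,0,-0.3,0,0,0,-0.3],[0,0,-0.6,0,0,0,-0.3],[0,0,-1,0,0,0,-0.3]])

```text
time_s: 31.55
position: [0.6198, 0.0883, 0.122]
tool_rot: [-0.049, -3.139, 0.0]
force: [1.0, 0.2, -0.3]
opening: 0.0558
gripper_force: 0.0
```

Request:
move_arm(series=[[0,0,-0.3,0,0,0,-0.3],[0,0,-0.6,0,0,0,-0.3],[0,0,-0.6,0,0,0,-0.3],[0,0,-0.6,0,0,0,-0.3],[0,0,-0.6,0,0,0,-0.3],[0,0,-0.6,0,0,0,-0.3],[0,0,-0.6,0,0,0,-0.3],[0,0,-0.6,0,0,0,-0.3]])

```text
time_s: 32.35
position: [0.6204, 0.0883, 0.1696]
tool_rot: [-0.049, -3.14, 0.0]
force: [-0.2, -0.2, 0.7]
opening: 0.0555
gripper_force: 0.0
```

Run:
```python
from h import *
s=get_state();ci=camera_info("wrist");np.save("pics/ci5.npy",ci,allow_pickle=True)
print(s["time_s"],s["position"],s["tool_rot"])
w=save("wrist","w5.png");t=save("top","t5.png")
a=cv2.resize(t[155:280,200:410],(500,298),interpolation=cv2.INTER_CUBIC)
b=cv2.resize(w,(390,292));c=np.zeros((298,400,3),np.uint8);c[:292,:390]=b
cv2.imwrite("pics/m5.png",np.hstack([a[:,:400],c])[:,:,::-1] if 0 else np.vstack([a,np.hstack([c,c[:,:100]*0])])[:,:,::-1])
```

```text
32.35 [0.62037495 0.08833862 0.16956188] [-4.89366222e-02 -3.14038094e+00  1.43671624e-04]
```

View pics/m5.png

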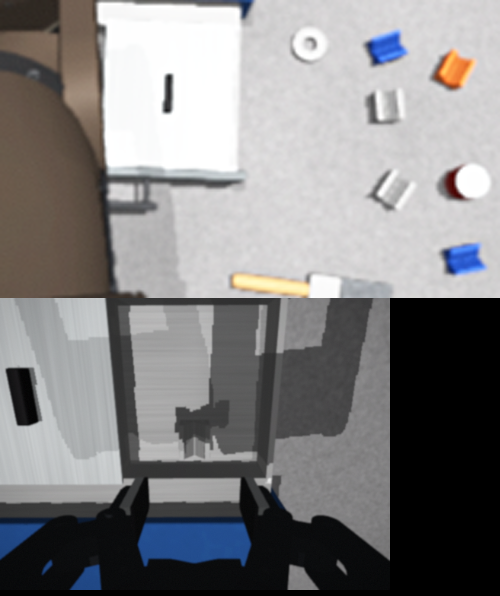

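Request:
move_arm(series=[[0.094,-0.5,0,0,0,0,-0.4],[0.094,-0.91,0,0,0,0,-0.4],[0.094,-0.91,0,0,0,0,-0.4],[0.094,-0.91,0,0,0,0,-0.4],[0.094,-0.91,0,0,0,0,-0.4],[0.094,-0.91,0,0,0,0,-0.4],[0.094,-0.91,0,0,0,0,-0.4],[0.094,-0.91,0,0,0,0,-0.4]])

```text
time_s: 33.25
position: [0.6108, 0.0164, 0.1701]
tool_rot: [0.048, 3.141, -0.0]
force: [-0.4, 0.3, 0.7]
opening: 0.0597
gripper_force: 0.0
```

Request:
move_arm(series=[[0.094,-0.5,0,0,0,0,-0.4],[0.094,-0.91,0,0,0,0,-0.4],[0.094,-0.91,0,0,0,0,-0.4],[0.094,-0.91,0,0,0,0,-0.4],[0.094,-0.91,0,0,0,0,-0.4],[0.094,-0.91,0,0,0,0,-0.4],[0.094,-0.91,0,0,0,0,-0.4],[0.094,-0.91,0,0,0,0,-0.4]])

```text
time_s: 34.05
position: [0.6011, -0.0561, 0.1701]
tool_rot: [-0.048, -3.141, 0.0]
force: [0.4, -0.2, 0.1]
opening: 0.0597
gripper_force: 0.0
```

Request:
move_arm(series=[[0.094,-0.5,0,0,0,0,-0.4],[0.094,-0.91,0,0,0,0,-0.4],[0.094,-0.91,0,0,0,0,-0.4],[0.094,-0.91,0,0,0,0,-0.4],[0.094,-0.91,0,0,0,0,-0.4],[0.094,-0.91,0,0,0,0,-0.4],[0.094,-0.91,0,0,0,0,-0.4],[0.094,-0.91,0,0,0,0,-0.4]])

```text
time_s: 34.85
position: [0.5913, -0.1287, 0.1701]
tool_rot: [0.048, 3.141, 0.0]
force: [-0.4, 0.7, 0.3]
opening: 0.0598
gripper_force: 0.0
```

Request:
move_arm(series=[[0.094,-0.5,0,0,0,0,-0.4],[0.094,-0.91,0,0,0,0,-0.4],[0.094,-0.91,0,0,0,0,-0.4],[0.094,-0.91,0,0,0,0,-0.4],[0.094,-0.91,0,0,0,0,-0.4],[0.094,-0.91,0,0,0,0,-0.4],[0.094,-0.91,0,0,0,0,-0.4],[0.094,-0.91,0,0,0,0,-0.4]])

```text
time_s: 35.65
position: [0.5816, -0.2012, 0.1702]
tool_rot: [0.048, 3.141, -0.0]
force: [-0.2, -0.3, 0.2]
opening: 0.06
gripper_force: 0.0
```

Request:
move_arm(series=[[0.094,-0.5,0,0,0,0,-0.4],[0.094,-0.91,0,0,0,0,-0.4],[0.094,-0.91,0,0,0,0,-0.4],[0.094,-0.91,0,0,0,0,-0.4],[0.094,-0.91,0,0,0,0,-0.4],[0.094,-0.91,0,0,0,0,-0.4],[0.094,-0.91,0,0,0,0,-0.4],[0.094,-0.91,0,0,0,0,-0.4]])

```text
time_s: 36.45
position: [0.5718, -0.2737, 0.1702]
tool_rot: [0.048, 3.141, -0.0]
force: [0.6, -0.5, 0.4]
opening: 0.0598
gripper_force: 0.0
```

Run:
```python
from h import *
s=get_state();ci=camera_info("wrist");np.save("pics/ci6.npy",ci,allow_pickle=True)
print(s["time_s"],s["position"],s["tool_rot"])
save("wrist","w6.png",scale=1.5)
```

```text
36.45 [ 0.57182956 -0.27374178  0.17018078] [ 4.78164157e-02  3.14117473e+00 -9.96240436e-06]
```

View pics/w6.png

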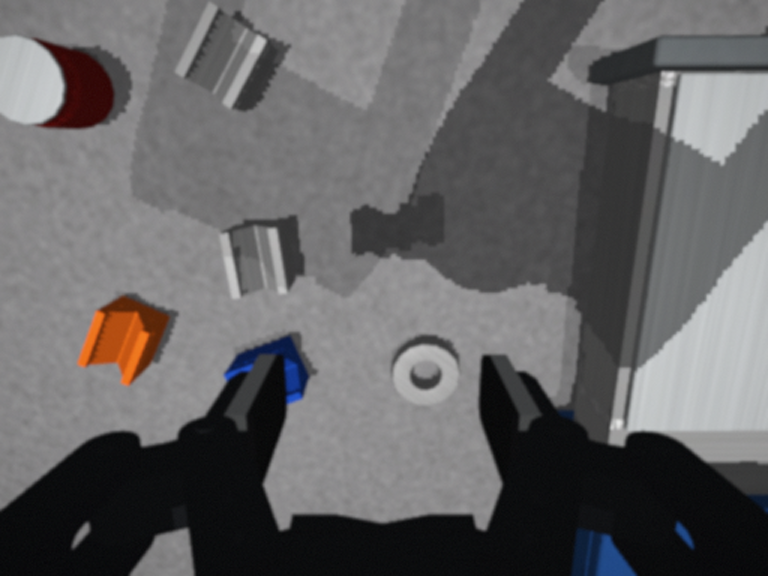

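Run:
```python
from h import *
ci=np.load("pics/ci6.npy",allow_pickle=True).item()
blocks(ci,dict(C=[(212,4),(180,74),(264,38),(230,106)],A=[(222,233),(236,297),(264,227),(283,292)]))
```

```text
C [ 0.4563 -0.3516  0.03  ] ax -33.2 -123.8 L 0.0373 W 0.0286
A [ 0.5632 -0.3476  0.03  ] ax 8.2 -84.5 L 0.0379 W 0.0255
```

Request:
move_arm(series=[[0.08,-0.5,0,0,0,-0.045,-0.4],[0.08,-0.925,0.2,0,0,-0.045,-0.4],[0.08,-0.925,0.5,0,0,-0.045,-0.4],[0.08,-0.925,0.85,0,0,-0.045,-0.4],[0.08,-0.925,0.85,0,0,-0.045,-0.4],[0.08,-0.925,0.85,0,0,-0.045,-0.4],[0.08,-0.925,0.85,0,0,-0.045,-0.4],[0.08,-0.925,0.85,0,0,-0.045,-0.4]])

```text
time_s: 37.3
position: [0.5638, -0.3483, 0.1037]
tool_rot: [-0.174, 3.135, -0.002]
force: [0.7, -0.6, -0.1]
opening: 0.0596
gripper_force: 0.0
```

Request:
move_arm(series=[[0,0,0.2,0,0,0,-0.4],[0,0,0.4,0,0,0,-0.4],[0,0,0.6,0,0,0,-0.4],[0,0,0.8,0,0,0,-0.4],[0,0,0.97,0,0,0,-0.4],[0,0,0.97,0,0,0,-0.4],[0,0,0.97,0,0,0,-0.4],[0,0,0.97,0,0,0,1]])

```text
time_s: 38.1
position: [0.5634, -0.3484, 0.025]
tool_rot: [-0.173, 3.136, -0.001]
force: [0.1, -0.6, 0.3]
opening: 0.0469
gripper_force: 0.0
```

Request:
move_arm(series=[[0,0,0,0,0,0,1],[0,0,0,0,0,0,1],[0,0,0,0,0,0,1],[0,0,0,0,0,0,1],[0,0,0,0,0,0,1],[0,0,-0.2,0,0,0,1],[0,0,-0.4,0,0,0,1],[0,0,-0.6,0,0,0,1]])

```text
time_s: 38.9
position: [0.5633, -0.3483, 0.0746]
tool_rot: [-0.173, 3.136, -0.001]
force: [1.1, -0.6, -1.6]
opening: 0.0307
gripper_force: 59.7
```

Request:
move_arm(series=[[0,0,-0.3,0,0,0,1],[0,0,-0.6,0,0,0,1],[0,0,-1,0,0,0.02,1],[0,0,-1,0,0,0.045,1],[0,0,-1,0,0,0.045,1],[0,0,-1,0,0,0.045,1],[0,0,-1,0,0,0.045,1],[0,0,-1,0,0,0.045,1]])

```text
time_s: 39.7
position: [0.5626, -0.3479, 0.152]
tool_rot: [-0.047, -3.14, -0.001]
force: [0.5, 0.9, -2.2]
opening: 0.0307
gripper_force: 59.8
```

Request:
move_arm(series=[[0,0.1,0,0,0,0,1],[0,0.3,0,0,0,0,1],[0,0.6,0,0,0,0,1],[0.01,0.912,0,0,0,0,1],[0.01,0.912,0,0,0,0,1],[0.01,0.912,0,0,0,0,1],[0.01,0.912,0,0,0,0,1],[0.01,0.912,0,0,0,0,1]])

```text
time_s: 40.5
position: [0.5645, -0.2756, 0.1525]
tool_rot: [0.05, 3.141, -0.0]
force: [-0.2, 0.1, -2.9]
opening: 0.0306
gripper_force: 59.9
```

Request:
move_arm(series=[[0,0.1,0,0,0,0,1],[0,0.3,0,0,0,0,1],[0,0.6,0,0,0,0,1],[0.01,0.912,0,0,0,0,1],[0.01,0.912,0,0,0,0,1],[0.01,0.912,0,0,0,0,1],[0.01,0.912,0,0,0,0,1],[0.01,0.912,0,0,0,0,1]])

```text
time_s: 41.3
position: [0.5659, -0.2026, 0.1525]
tool_rot: [0.05, 3.141, -0.0]
force: [0.3, -0.7, -1.4]
opening: 0.0307
gripper_force: 59.9
```

Request:
move_arm(series=[[0,0.1,0,0,0,0,1],[0,0.3,0,0,0,0,1],[0,0.6,0,0,0,0,1],[0.01,0.912,0,0,0,0,1],[0.01,0.912,0,0,0,0,1],[0.01,0.912,0,0,0,0,1],[0.01,0.912,0,0,0,0,1],[0.01,0.912,0,0,0,0,1]])

```text
time_s: 42.1
position: [0.5674, -0.1296, 0.1525]
tool_rot: [0.05, 3.141, -0.0]
force: [-0.2, 0.4, -2.3]
opening: 0.0309
gripper_force: 60.0
```

Request:
move_arm(series=[[0,0.1,0,0,0,0,1],[0,0.3,0,0,0,0,1],[0,0.6,0,0,0,0,1],[0.01,0.912,0,0,0,0,1],[0.01,0.912,0,0,0,0,1],[0.01,0.912,0,0,0,0,1],[0.01,0.912,0,0,0,0,1],[0.01,0.912,0,0,0,0,1]])

```text
time_s: 42.9
position: [0.5689, -0.0567, 0.1525]
tool_rot: [0.05, 3.141, -0.0]
force: [-0.4, -0.1, -1.5]
opening: 0.0304
gripper_force: 60.0
```

Request:
move_arm(series=[[0,0.1,0,0,0,0,1],[0,0.3,0,0,0,0,1],[0,0.6,0,0,0,0,1],[0.01,0.912,0,0,0,0,1],[0.01,0.912,0,0,0,0,1],[0.01,0.912,0,0,0,0,1],[0.01,0.912,0,0,0,0,1],[0.01,0.912,0,0,0,0,1]])

```text
time_s: 43.7
position: [0.5703, 0.0163, 0.1525]
tool_rot: [-0.05, -3.141, 0.0]
force: [-0.1, -0.1, -1.4]
opening: 0.0305
gripper_force: 60.0
```

Request:
move_arm(series=[[0,0.1,0,0,0,0,1],[0,0.3,0,0,0,0,1],[0,0.6,0,0,0,0,1],[0.01,0.912,0,0,0,0,1],[0.01,0.912,0,0,0,0,1],[0.01,0.912,0,0,0,0,1],[0.01,0.912,0,0,0,0,1],[0.01,0.912,0,0,0,0,1]])

```text
time_s: 44.5
position: [0.5718, 0.0892, 0.1525]
tool_rot: [-0.05, -3.141, 0.0]
force: [0.5, -0.6, -2.4]
opening: 0.0308
gripper_force: 60.0
```

Request:
move_arm(series=[[0,0,0.2,0,0,0,1],[0,0,0.4,0,0,0,1],[0,0,0.6,0,0,0,1],[0,0,0.7,0,0,0,1],[0,0,0.7,0,0,0,1],[0,0,0.7,0,0,0,1],[0,0,0.7,0,0,0,1],[0,0,0.7,0,0,0,1]])

```text
time_s: 45.3
position: [0.5722, 0.0897, 0.0972]
tool_rot: [0.049, 3.14, 0.0]
force: [-0.1, -0.1, -2.3]
opening: 0.0306
gripper_force: 60.1
```

Request:
move_arm(series=[[0,0,0.15,0,0,0,1],[0,0,0.3,0,0,0,1],[0,0,0.45,0,0,0,1],[0,0,0.55,0,0,0,1],[0,0,0.6,0,0,0,1],[0,0,0.635,0,0,0,1],[0,0,0.635,0,0,0,1],[0,0,0.635,0,0,0,1]])

```text
time_s: 46.1
position: [0.572, 0.0897, 0.0459]
tool_rot: [0.049, 3.141, 0.0]
force: [0.5, 0.4, -1.8]
opening: 0.0309
gripper_force: 60.1
```

Request:
move_arm(series=[[0,0,0,0,0,0,0],[0,0,0,0,0,0,-0.3],[0,0,0,0,0,0,-0.3],[0,0,0,0,0,0,-0.3],[0,0,0,0,0,0,-0.3],[0,0,-0.3,0,0,0,-0.3],[0,0,-0.6,0,0,0,-0.3],[0,0,-1,0,0,0,-0.3]])

```text
time_s: 46.9
position: [0.571, 0.0895, 0.1257]
tool_rot: [-0.049, -3.139, 0.0]
force: [0.4, -0.7, -0.2]
opening: 0.0555
gripper_force: 0.0
```

Request:
move_arm(series=[[0,0,-0.6,0,0,0,-0.4],[0,-0.2,-0.6,0,0,0,-0.4],[0.213,-0.925,-0.6,0,0,0,-0.4],[0.213,-0.925,-0.6,0,0,0,-0.4],[0.213,-0.925,-0.6,0,0,0,-0.4],[0.213,-0.925,-0.6,0,0,0,-0.4],[0.213,-0.925,-0.6,0,0,0,-0.4],[0.213,-0.925,-0.6,0,0,0,-0.4]])

```text
time_s: 47.7
position: [0.5527, 0.017, 0.1735]
tool_rot: [-0.047, -3.141, -0.0]
force: [0.1, -0.6, -0.2]
opening: 0.0599
gripper_force: 0.0
```

Request:
move_arm(series=[[0.213,-0.925,0,0,0,0,-0.4],[0.213,-0.925,0,0,0,0,-0.4],[0.213,-0.925,0,0,0,0,-0.4],[0.213,-0.925,0,0,0,0,-0.4],[0.213,-0.925,0,0,0,0,-0.4],[0.213,-0.925,0,0,0,0,-0.4],[0.213,-0.925,0,0,0,0,-0.4],[0.213,-0.925,0,0,0,0,-0.4]])

```text
time_s: 48.5
position: [0.5333, -0.0568, 0.1737]
tool_rot: [0.048, 3.141, -0.0]
force: [0.1, -1.1, 0.1]
opening: 0.0598
gripper_force: 0.0
```

Request:
move_arm(series=[[0.213,-0.925,0,0,0,0,-0.4],[0.213,-0.925,0,0,0,0,-0.4],[0.213,-0.925,0,0,0,0,-0.4],[0.213,-0.925,0,0,0,0,-0.4],[0.213,-0.925,0,0,0,0,-0.4],[0.213,-0.925,0,0,0,0,-0.4],[0.213,-0.925,0,0,0,0,-0.4],[0.213,-0.925,0,0,0,0,-0.4]])

```text
time_s: 49.3
position: [0.5139, -0.1302, 0.1737]
tool_rot: [0.048, 3.141, 0.0]
force: [-0.1, -0.1, 0.2]
opening: 0.0596
gripper_force: 0.0
```

Request:
move_arm(series=[[0.213,-0.925,0,0,0,0,-0.4],[0.213,-0.925,0,0,0,0,-0.4],[0.213,-0.925,0,0,0,0,-0.4],[0.213,-0.925,0,0,0,0,-0.4],[0.213,-0.925,0,0,0,0,-0.4],[0.213,-0.925,0,0,0,0,-0.4],[0.213,-0.925,0,0,0,0,-0.4],[0.213,-0.925,0,0,0,0,-0.4]])

```text
time_s: 50.1
position: [0.4946, -0.2036, 0.1737]
tool_rot: [0.048, 3.141, -0.0]
force: [-0.1, 0.7, 0.5]
opening: 0.0596
gripper_force: 0.0
```

Run:
```python
from h import *
s=get_state();ci=camera_info("wrist");np.save("pics/ci7.npy",ci,allow_pickle=True)
print(s["time_s"],s["position"],s["tool_rot"])
w=save("wrist","w7.png");t=save("top","t7.png")
a=cv2.resize(t[155:270,175:410],(400,196),interpolation=cv2.INTER_CUBIC);a=np.hstack([a,np.zeros((196,368,3),np.uint8)])
b=cv2.resize(w,None,fx=1.5,fy=1.5,interpolation=cv2.INTER_CUBIC)[:400]
cv2.imwrite("pics/m7.png",np.vstack([b,a])[:,:,::-1])
```

```text
50.1 [ 0.49462895 -0.20363299  0.17372962] [ 4.78044228e-02  3.14117569e+00 -1.45049530e-05]
```

View pics/m7.png

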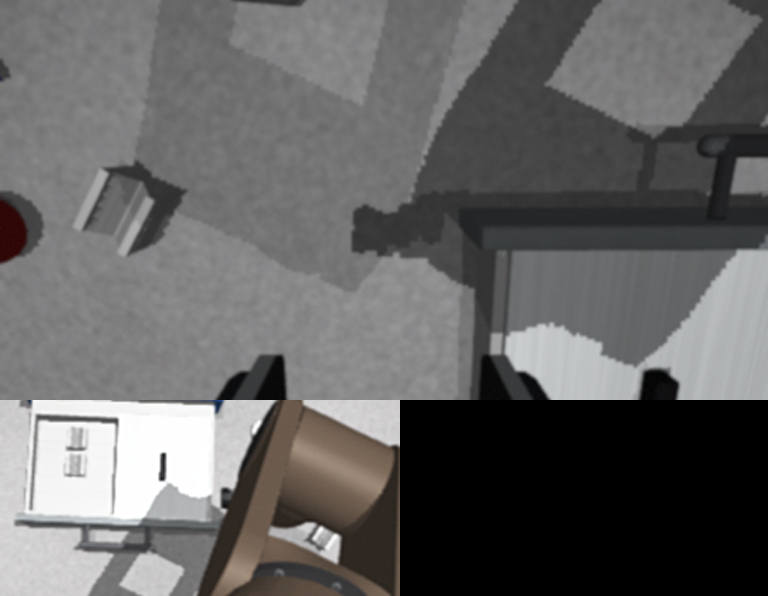

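Run:
```python
from h import *
ci=np.load("pics/ci7.npy",allow_pickle=True).item()
blocks(ci,dict(C=[(106,169),(77,230),(153,198),(123,253)]))
```

```text
C [ 0.4564 -0.3513  0.03  ] ax -35.2 -122.9 L 0.0385 W 0.0276
```

Request:
move_arm(series=[[0.212,-0.931,0,0,0,0,-0.4],[0.212,-0.931,0,0,0,0,-0.4],[0.212,-0.931,0,0,0,0,-0.4],[0.212,-0.931,0,0,0,0,-0.4],[0.212,-0.931,0,0,0,0,-0.4],[0.212,-0.931,0,0,0,0,-0.4],[0.212,-0.931,0,0,0,0,-0.4],[0.212,-0.931,0,0,0,0,-0.4]])

```text
time_s: 51.0
position: [0.4754, -0.2775, 0.1737]
tool_rot: [0.048, 3.141, 0.0]
force: [0.4, -0.1, 0.3]
opening: 0.0599
gripper_force: 0.0
```

Request:
move_arm(series=[[0.212,-0.931,0,0,0,0.04,-0.4],[0.212,-0.931,0,0,0,0.08,-0.4],[0.212,-0.931,0.2,0,0,0.12,-0.4],[0.212,-0.931,0.4,0,0,0.185,-0.4],[0.212,-0.931,0.6,0,0,0.185,-0.4],[0.212,-0.931,0.6,0,0,0.185,-0.4],[0.212,-0.931,0.6,0,0,0.185,-0.4],[0.212,-0.931,0.6,0,0,0.185,-0.4]])

```text
time_s: 51.8
position: [0.4564, -0.3521, 0.1265]
tool_rot: [0.944, 2.995, -0.001]
force: [0.9, 0.5, -0.6]
opening: 0.0598
gripper_force: 0.0
```

Request:
move_arm(series=[[0,0,0.2,0,0,0,-0.4],[0,0,0.4,0,0,0,-0.4],[0,0,0.6,0,0,0,-0.4],[0,0,0.7,0,0,0,-0.4],[0,0,0.7,0,0,0,-0.4],[0,0,0.7,0,0,0,-0.4],[0,0,0.7,0,0,0,-0.4],[0,0,0.7,0,0,0,-0.4]])

```text
time_s: 52.6
position: [0.4563, -0.3522, 0.0704]
tool_rot: [0.946, 2.995, -0.001]
force: [0.9, 0.1, -1.2]
opening: 0.0598
gripper_force: 0.0
```

Request:
move_arm(series=[[0,0,0.2,0,0,0,-0.4],[0,0,0.4,0,0,0,-0.4],[0,0,0.56,0,0,0,-0.4],[0,0,0.56,0,0,0,-0.4],[0,0,0.56,0,0,0,1],[0,0,0.56,0,0,0,1],[0,0,0.56,0,0,0,1],[0,0,0.56,0,0,0,1]])

```text
time_s: 53.4
position: [0.4562, -0.3522, 0.0258]
tool_rot: [0.947, 2.995, -0.001]
force: [-1.0, -0.0, 6.6]
opening: 0.0308
gripper_force: 60.5
```

Request:
move_arm(series=[[0,0,0,0,0,0,1],[0,0,0,0,0,0,1],[0,0,-0.2,0,0,0,1],[0,0,-0.4,0,0,0,1],[0,0,-0.7,0,0,0,1],[0,0,-1,0,0,0,1],[0,0,-1,0,0,0,1],[0,0,-1,0,0,0,1]])

```text
time_s: 54.2
position: [0.4561, -0.3521, 0.1053]
tool_rot: [0.946, 2.994, -0.001]
force: [0.3, 0.2, -2.5]
opening: 0.0305
gripper_force: 60.1
```

Request:
move_arm(series=[[0,0,-0.2,0,0,-0.04,1],[0,0,-0.4,0,0,-0.08,1],[0,0,-0.6,0,0,-0.12,1],[0,0,-0.7,0,0,-0.16,1],[0,0,-0.7,0,0,-0.185,1],[0,0,-0.7,0,0,-0.185,1],[0,0,-0.7,0,0,-0.185,1],[0,0,-0.7,0,0,-0.185,1]])

```text
time_s: 55.0
position: [0.4556, -0.3517, 0.1601]
tool_rot: [-0.052, -3.14, -0.001]
force: [0.2, 0.2, -3.1]
opening: 0.0305
gripper_force: 60.0
```

Request:
move_arm(series=[[0,0.1,0,0,0,0,1],[-0.03,0.3,0,0,0,0,1],[-0.07,0.6,0,0,0,0,1],[-0.106,0.927,0,0,0,0,1],[-0.106,0.927,0,0,0,0,1],[-0.106,0.927,0,0,0,0,1],[-0.106,0.927,0,0,0,0,1],[-0.106,0.927,0,0,0,0,1]])

```text
time_s: 55.8
position: [0.4667, -0.2784, 0.1609]
tool_rot: [0.05, 3.141, -0.0]
force: [0.5, -0.2, -3.1]
opening: 0.0304
gripper_force: 60.1
```

Request:
move_arm(series=[[0,0.1,0,0,0,0,1],[-0.03,0.3,0,0,0,0,1],[-0.07,0.6,0,0,0,0,1],[-0.106,0.927,0,0,0,0,1],[-0.106,0.927,0,0,0,0,1],[-0.106,0.927,0,0,0,0,1],[-0.106,0.927,0,0,0,0,1],[-0.106,0.927,0,0,0,0,1]])

```text
time_s: 56.6
position: [0.4775, -0.2046, 0.1609]
tool_rot: [0.05, 3.141, -0.0]
force: [-0.6, -0.1, -1.7]
opening: 0.0308
gripper_force: 60.2
```

Request:
move_arm(series=[[0,0.1,0,0,0,0,1],[-0.03,0.3,0,0,0,0,1],[-0.07,0.6,0,0,0,0,1],[-0.106,0.927,0,0,0,0,1],[-0.106,0.927,0,0,0,0,1],[-0.106,0.927,0,0,0,0,1],[-0.106,0.927,0,0,0,0,1],[-0.106,0.927,0,0,0,0,1]])

```text
time_s: 57.4
position: [0.4882, -0.1309, 0.1609]
tool_rot: [0.05, 3.141, -0.0]
force: [0.5, 0.9, -3.3]
opening: 0.0305
gripper_force: 60.2
```

Request:
move_arm(series=[[0,0.1,0,0,0,0,1],[-0.03,0.3,0,0,0,0,1],[-0.07,0.6,0,0,0,0,1],[-0.106,0.927,0,0,0,0,1],[-0.106,0.927,0,0,0,0,1],[-0.106,0.927,0,0,0,0,1],[-0.106,0.927,0,0,0,0,1],[-0.106,0.927,0,0,0,0,1]])

```text
time_s: 58.2
position: [0.499, -0.0571, 0.1609]
tool_rot: [-0.05, -3.141, 0.0]
force: [-0.5, -0.2, -2.6]
opening: 0.0307
gripper_force: 60.3
```

Request:
move_arm(series=[[0,0.1,0,0,0,0,1],[-0.03,0.3,0,0,0,0,1],[-0.07,0.6,0,0,0,0,1],[-0.106,0.927,0,0,0,0,1],[-0.106,0.927,0,0,0,0,1],[-0.106,0.927,0,0,0,0,1],[-0.106,0.927,0,0,0,0,1],[-0.106,0.927,0,0,0,0,1]])

```text
time_s: 59.0
position: [0.5097, 0.0168, 0.1609]
tool_rot: [-0.05, -3.141, 0.0]
force: [0.2, -0.0, -2.1]
opening: 0.0312
gripper_force: 60.4
```

Request:
move_arm(series=[[0,0.1,0,0,0,0,1],[-0.03,0.3,0,0,0,0,1],[-0.07,0.6,0,0,0,0,1],[-0.106,0.927,0,0,0,0,1],[-0.106,0.927,0,0,0,0,1],[-0.106,0.927,0,0,0,0,1],[-0.106,0.927,0,0,0,0,1],[-0.106,0.927,0,0,0,0,1]])

```text
time_s: 59.8
position: [0.5205, 0.0906, 0.1609]
tool_rot: [-0.05, -3.141, 0.0]
force: [-0.4, 0.1, -2.3]
opening: 0.0309
gripper_force: 60.4
```

Request:
move_arm(series=[[0,0,0.2,0,0,0,1],[0,0,0.4,0,0,0,1],[0,0,0.6,0,0,0,1],[0,0,0.8,0,0,0,1],[0,0,0.8,0,0,0,1],[0,0,0.8,0,0,0,1],[0,0,0.8,0,0,0,1],[0,0,0.8,0,0,0,1]])

```text
time_s: 60.6
position: [0.5212, 0.0912, 0.0977]
tool_rot: [0.049, 3.14, 0.0]
force: [-0.6, 0.4, -2.8]
opening: 0.031
gripper_force: 60.3
```

Request:
move_arm(series=[[0,0,0.15,0,0,0,1],[0,0,0.3,0,0,0,1],[0,0,0.45,0,0,0,1],[0,0,0.55,0,0,0,1],[0,0,0.6,0,0,0,1],[0,0,0.63,0,0,0,1],[0,0,0.63,0,0,0,1],[0,0,0.63,0,0,0,1]])

```text
time_s: 61.4
position: [0.5209, 0.0913, 0.0467]
tool_rot: [0.049, 3.141, 0.0]
force: [-0.8, 0.2, -2.3]
opening: 0.0308
gripper_force: 60.5
```

Request:
move_arm(series=[[0,0,0,0,0,0,0],[0,0,0,0,0,0,-0.3],[0,0,0,0,0,0,-0.3],[0,0,0,0,0,0,-0.3],[0,0,0,0,0,0,-0.3],[0,0,-0.3,0,0,0,-0.3],[0,0,-0.6,0,0,0,-0.3],[0,0,-1,0,0,0,-0.3]])

```text
time_s: 62.2
position: [0.5199, 0.0911, 0.1266]
tool_rot: [-0.049, -3.139, 0.0]
force: [0.9, 0.5, 0.5]
opening: 0.0555
gripper_force: 0.0
```

Request:
move_arm(series=[[0,0,-0.6,0,0,0,-0.2],[-0.15,-0.4,-0.6,0,0,0,-0.2],[-0.314,-0.957,-0.6,0,0,0,-0.2],[-0.314,-0.957,-0.6,0,0,0,-0.2],[-0.314,-0.957,-0.6,0,0,0,-0.2],[-0.314,-0.957,-0.6,0,0,0,-0.2],[-0.314,-0.957,-0.6,0,0,0,-0.2],[-0.314,-0.957,-0.6,0,0,0,-0.2]])

```text
time_s: 63.0
position: [0.5431, 0.0148, 0.1744]
tool_rot: [-0.047, -3.141, -0.0]
force: [-0.3, 0.6, 0.1]
opening: 0.051
gripper_force: 0.0
```

Request:
move_arm(series=[[-0.314,-0.957,0,0,0,0,-0.2],[-0.314,-0.957,0,0,0,0,-0.2],[-0.314,-0.957,0,0,0,0,-0.2],[-0.314,-0.957,0,0,0,0,-0.2],[-0.314,-0.957,0,0,0,0,-0.2],[-0.314,-0.957,0,0,0,0,-0.2],[-0.314,-0.957,0,0,0,0,-0.2],[-0.314,-0.957,0,0,0,0,-0.2]])

```text
time_s: 63.8
position: [0.566, -0.0628, 0.1746]
tool_rot: [-0.048, -3.141, -0.0]
force: [0.1, -0.3, 0.4]
opening: 0.0512
gripper_force: 0.0
```

Run:
```python
from h import *
s=get_state();ci=camera_info("wrist");np.save("pics/ci8.npy",ci,allow_pickle=True)
print(s["time_s"],s["position"],s["tool_rot"])
w=save("wrist","w8.png");sc=save("scene","s8.png")
b=cv2.resize(w,(440,330));a=cv2.resize(sc[90:370,60:420],None,fx=1,fy=1)
c=np.zeros((330,800,3),np.uint8);c[:,:440]=b;c[:280,440:800]=a
cv2.imwrite("pics/m8.png",c[:,:,::-1])
```

```text
63.8 [ 0.56599239 -0.06280951  0.17456594] [-4.76588396e-02 -3.14122659e+00 -2.56709098e-05]
```

View pics/m8.png

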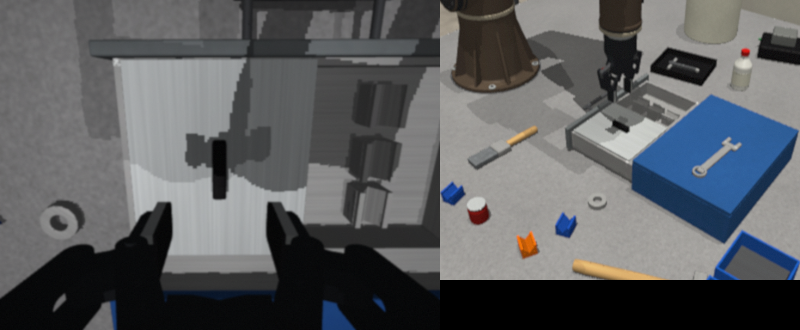

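Three blocks sit in a row in the bay and the tab is centred under the jaws. I'll go down, grip the tab, and slide the cover.

Request:
move_arm(series=[[0,0,0.3,0,0,0,-0.2],[0,0,0.6,0,0,0,-0.2],[0,0,0.7,0,0,0,-0.2],[0,0,0.7,0,0,0,-0.2],[0,0,0.7,0,0,0,-0.2],[0,0,0.7,0,0,0,-0.2],[0,0,0.7,0,0,0,-0.2],[0,0,0.7,0,0,0,-0.2]])

```text
time_s: 64.7
position: [0.5664, -0.0634, 0.1191]
tool_rot: [0.049, 3.14, -0.0]
force: [-0.2, -0.1, 0.0]
opening: 0.0512
gripper_force: 0.0
```

Request:
move_arm(series=[[0,0,0.2,0,0,0,-0.2],[0,0,0.35,0,0,0,-0.2],[0,0,0.43,0,0,0,-0.2],[0,0,0.43,0,0,0,-0.2],[0,0,0.43,0,0,0,0.2],[0,0,0.43,0,0,0,0.5],[0,0,0.43,0,0,0,1],[0,0,0.43,0,0,0,1]])

```text
time_s: 65.5
position: [0.5664, -0.0634, 0.0848]
tool_rot: [0.049, 3.14, -0.0]
force: [-1.3, 1.0, 5.5]
opening: 0.0101
gripper_force: 59.3
```

Request:
move_arm(series=[[0,0,0,0,0,0,1],[0,0,0,0,0,0,1],[0,0,0,0,0,0,1],[0,0,0,0,0,0,1],[0,0,0,0,0,0,1],[0,0,0,0,0,0,1],[0,0,0,0,0,0,1],[0,0,0,0,0,0,1]])

```text
time_s: 66.3
position: [0.5664, -0.0634, 0.0847]
tool_rot: [0.049, 3.14, -0.0]
force: [-0.6, 0.4, 5.3]
opening: 0.0102
gripper_force: 59.3
```

Request:
move_arm(series=[[0,0.1,0,0,0,0,1],[0,0.22,0,0,0,0,1],[0,0.35,0,0,0,0,1],[0,0.48,0,0,0,0,1],[0,0.61,0,0,0,0,1],[0,0.74,0,0,0,0,1],[0,0.87,0,0,0,0,1],[0,0.95,0,0,0,0,1]])

```text
time_s: 67.1
position: [0.5685, 0.0131, 0.0847]
tool_rot: [0.048, 3.141, -0.0]
force: [-2.5, -1.2, 6.6]
opening: 0.01
gripper_force: 59.6
```

Request:
move_arm(series=[[0,0.1,0,0,0,0,1],[0,0.22,0,0,0,0,1],[0,0.35,0,0,0,0,1],[0,0.48,0,0,0,0,1],[0,0.61,0,0,0,0,1],[0,0.72,0,0,0,0,1],[0,0.82,0,0,0,0,1],[0,0.9,0,0,0,0,1]])

```text
time_s: 67.9
position: [0.5705, 0.0849, 0.0847]
tool_rot: [-0.048, -3.141, 0.0]
force: [-4.4, -1.4, 8.4]
opening: 0.0104
gripper_force: 59.7
```

Request:
move_arm(series=[[0,0,0,0,0,0,1],[0,0.02,0,0,0,0,1],[0,0.04,0,0,0,0,1],[0,0.06,0,0,0,0,1],[0,0.08,0,0,0,0,1],[0,0.1,0,0,0,0,1],[0,0.1,0,0,0,0,1],[0,0.1,0,0,0,0,1]])

```text
time_s: 68.7
position: [0.5706, 0.0891, 0.0847]
tool_rot: [-0.047, -3.14, 0.006]
force: [-4.2, -40.0, 10.8]
opening: 0.0099
gripper_force: 60.6
```

Request:
move_arm(series=[[0,-0.03,0,0,0,0,1],[0,-0.05,0,0,0,0,0.5],[0,-0.05,0,0,0,0,0],[0,-0.05,0,0,0,0,-0.2],[0,-0.05,0,0,0,0,-0.2],[0,-0.05,-0.3,0,0,0,-0.2],[0,-0.05,-0.6,0,0,0,-0.2],[0,-0.05,-1,0,0,0,-0.2]])

```text
time_s: 69.5
position: [0.5701, 0.0887, 0.1641]
tool_rot: [-0.048, -3.139, 0.0]
force: [0.1, -0.5, 1.7]
opening: 0.0513
gripper_force: 0.0
```

Request:
move_arm(series=[[0.5,0,-0.3,0,0,0,1],[0.95,0,-0.3,0,0,0,1],[0.95,0,-0.3,0,0,0,1],[0.95,0,-0.3,0,0,0,1],[0.95,0,-0.3,0,0,0,1],[0.95,0,-0.3,0,0,0,1],[0.95,0,-0.3,0,0,0,1],[0.95,0,-0.3,0,0,0,1]])

```text
time_s: 70.3
position: [0.4951, 0.0909, 0.1878]
tool_rot: [-0.049, -3.141, 0.0]
force: [0.1, 0.4, 0.6]
opening: 0.0
gripper_force: 0.0
```

Run:
```python
from h import *
s=get_state();ci=camera_info("wrist");np.save("pics/ci9.npy",ci,allow_pickle=True)
print(s["time_s"],s["position"],s["tool_rot"])
save("wrist","w9.png",scale=1.5)
```

```text
70.3 [0.49511591 0.09087198 0.18778108] [-4.91039626e-02 -3.14076614e+00  1.15699232e-04]
```

View pics/w9.png

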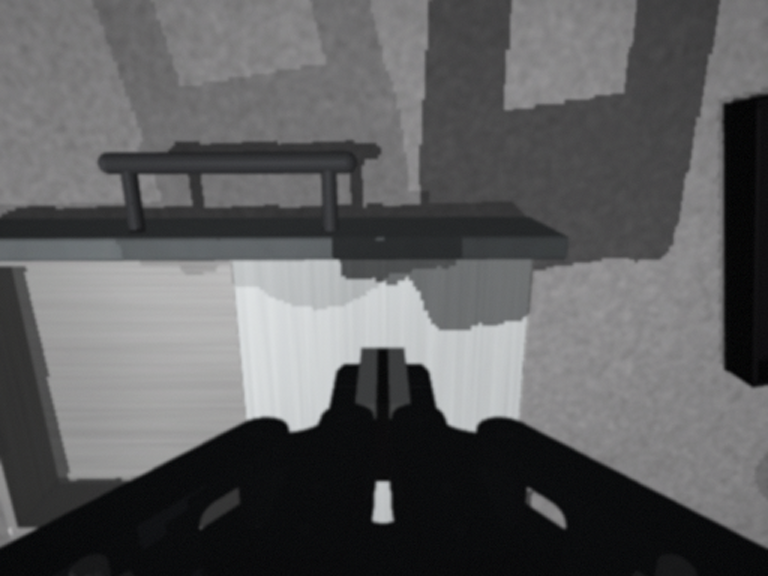

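Run:
```python
from h import *
ci=np.load("pics/ci9.npy",allow_pickle=True).item()
W=lambda x,y,z:cast("wrist",(x/1.5-.2,y/1.5-.2),z,ci)[:2].round(4)
print("cover",W(234,262,.065),W(531,265,.065),W(520,415,.065))
print("handle",W(99,162,.0645),W(356,162,.0645),"panel",W(2,250,.077),W(568,248,.077))
im=np.load("pics/w9.png.npy");
```

```text
cover [0.4816 0.0128] [0.4879 0.1692] [0.5771 0.1677]
handle [ 0.4287 -0.0488] [0.4325 0.0793] panel [ 0.4693 -0.0982] [0.4766 0.1835]
```

The cover is across the bay, stopped against its end at 40 N. Next, closed fingers go down in front of the panel beside the handle to push it.

Request:
move_arm(series=[[0.35,0.12,0,0,0,0,1],[0.69,0.12,0,0,0,0,1],[0.69,0.12,0,0,0,0,1],[0.69,0.12,0,0,0,0,1],[0.69,0.12,0.3,0,0,0,1],[0.69,0.12,0.6,0,0,0,1],[0.69,0.12,0.8,0,0,0,1],[0.69,0.12,0.8,0,0,0,1]])

```text
time_s: 71.15
position: [0.4399, 0.102, 0.1225]
tool_rot: [-0.049, -3.139, 0.001]
force: [-0.3, -0.1, 0.8]
opening: 0.0001
gripper_force: 0.0
```

Request:
move_arm(series=[[0,0,0.2,0,0,0,1],[0,0,0.4,0,0,0,1],[0,0,0.6,0,0,0,1],[0,0,0.8,0,0,0,1],[0,0,0.86,0,0,0,1],[0,0,0.86,0,0,0,1],[0,0,0.86,0,0,0,1],[0,0,0.86,0,0,0,1]])

```text
time_s: 71.95
position: [0.4406, 0.1023, 0.0561]
tool_rot: [0.049, 3.14, 0.0]
force: [0.5, 0.5, 0.6]
opening: -0.0002
gripper_force: 0.0
```

Request:
move_arm(series=[[-0.05,0,0,0,0,0,1],[-0.1,0,0,0,0,0,1],[-0.15,0,0,0,0,0,1],[-0.2,0,0,0,0,0,1],[-0.25,0,0,0,0,0,1],[-0.3,0,0,0,0,0,1],[-0.35,0,0,0,0,0,1],[-0.4,0,0,0,0,0,1]])

```text
time_s: 72.75
position: [0.4719, 0.1012, 0.0552]
tool_rot: [-0.049, -3.141, 0.0]
force: [-4.4, 2.5, 1.4]
opening: -0.0002
gripper_force: 2.2
```

Request:
move_arm(series=[[-0.1,0,0,0,0,0,1],[-0.2,0,0,0,0,0,1],[-0.32,0,0,0,0,0,1],[-0.44,0,0,0,0,0,1],[-0.56,0,0,0,0,0,1],[-0.68,0,0,0,0,0,1],[-0.8,0,0,0,0,0,1],[-0.9,0,0,0,0,0,1]])

```text
time_s: 73.55
position: [0.5444, 0.0991, 0.0551]
tool_rot: [-0.049, -3.141, -0.0]
force: [-4.7, 3.2, 2.0]
opening: 0.0001
gripper_force: 2.4
```

Request:
move_arm(series=[[-0.1,0,0,0,0,0,1],[-0.2,0,0,0,0,0,1],[-0.32,0,0,0,0,0,1],[-0.44,0,0,0,0,0,1],[-0.56,0,0,0,0,0,1],[-0.68,0,0,0,0,0,1],[-0.8,0,0,0,0,0,1],[-0.9,0,0,0,0,0,1]])

```text
time_s: 74.35
position: [0.6163, 0.0969, 0.0551]
tool_rot: [-0.049, -3.141, -0.0]
force: [-4.0, 3.5, 1.4]
opening: 0.0003
gripper_force: 2.4
```

Request:
move_arm(series=[[-0.05,0,0,0,0,0,1],[-0.1,0,0,0,0,0,1],[-0.15,0,0,0,0,0,1],[-0.2,0,0,0,0,0,1],[-0.25,0,0,0,0,0,1],[-0.3,0,0,0,0,0,1],[-0.35,0,0,0,0,0,1],[-0.4,0,0,0,0,0,1]])

```text
time_s: 75.15
position: [0.6477, 0.0959, 0.0551]
tool_rot: [-0.049, -3.14, -0.0]
force: [-4.0, 4.6, 0.7]
opening: 0.0003
gripper_force: 2.2
```

Request:
move_arm(series=[[-0.03,0,0,0,0,0,1],[-0.06,0,0,0,0,0,1],[-0.09,0,0,0,0,0,1],[-0.12,0,0,0,0,0,1],[-0.14,0,0,0,0,0,1],[-0.16,0,0,0,0,0,1],[-0.18,0,0,0,0,0,1],[-0.2,0,0,0,0,0,1]])

```text
time_s: 75.95
position: [0.6636, 0.0954, 0.0552]
tool_rot: [-0.049, -3.141, -0.0]
force: [-3.9, 3.5, 0.6]
opening: 0.0002
gripper_force: 2.1
```

Request:
move_arm(series=[[-0.02,0,0,0,0,0,1],[-0.03,0,0,0,0,0,1],[-0.04,0,0,0,0,0,1],[-0.05,0,0,0,0,0,1],[-0.06,0,0,0,0,0,1],[-0.07,0,0,0,0,0,1],[-0.08,0,0,0,0,0,1],[-0.08,0,0,0,0,0,1]])

```text
time_s: 76.75
position: [0.6644, 0.0953, 0.0551]
tool_rot: [-0.049, -3.13, 0.001]
force: [-37.4, 5.0, 28.6]
opening: -0.0003
gripper_force: 19.0
```

Request:
move_arm(series=[[0.2,0,0,0,0,0,1],[0.4,0,0,0,0,0,1],[0.6,0,0,0,0,0,1],[0.9,0,0,0,0,0,1],[0.9,0,-0.3,0,0,0,1],[0.9,0,-0.6,0,0,0,1],[0.9,0,-1,0,0,0,1],[0.9,0,-1,0,0,0,1]])

```text
time_s: 77.55
position: [0.6011, 0.0974, 0.1394]
tool_rot: [0.049, 3.134, 0.001]
force: [0.2, -0.1, -0.9]
opening: 0.0001
gripper_force: 0.0
```

Request:
move_arm(series=[[0.9,0,-1,0,0,0,1],[0.9,0,-1,0,0,0,1],[0.9,0,-1,0,0,0,1],[0.9,0,-1,0,0,0,1],[0.9,0,-1,0,0,0,1],[0.9,0,-1,0,0,0,1],[0.9,0,-1,0,0,0,1],[0.9,0,-1,0,0,0,1]])

```text
time_s: 78.35
position: [0.5264, 0.0994, 0.2144]
tool_rot: [-0.049, -3.14, 0.0]
force: [-0.3, -0.9, 0.4]
opening: -0.0
gripper_force: 0.0
```

Run:
```python
from h import *
s=get_state();ci=camera_info("wrist");np.save("pics/ci10.npy",ci,allow_pickle=True)
print(s["time_s"],s["position"],s["force"])
w=save("wrist","w10.png");sc=save("scene","s10.png");t=save("top","t10.png")
c=np.zeros((600,800,3),np.uint8);c[:300,:400]=cv2.resize(w,(400,300));c[:300,400:]=cv2.resize(t,(400,300))
c[300:,:400]=cv2.resize(sc,(400,300));c[300:,400:]=cv2.resize(sc[90:330,160:440],(400,300))
cv2.imwrite("pics/m10.png",c[:,:,::-1])
```

```text
78.35 [0.52644493 0.09944745 0.21442214] [-0.33850316 -0.86697941  0.40379813]
```

View pics/m10.png

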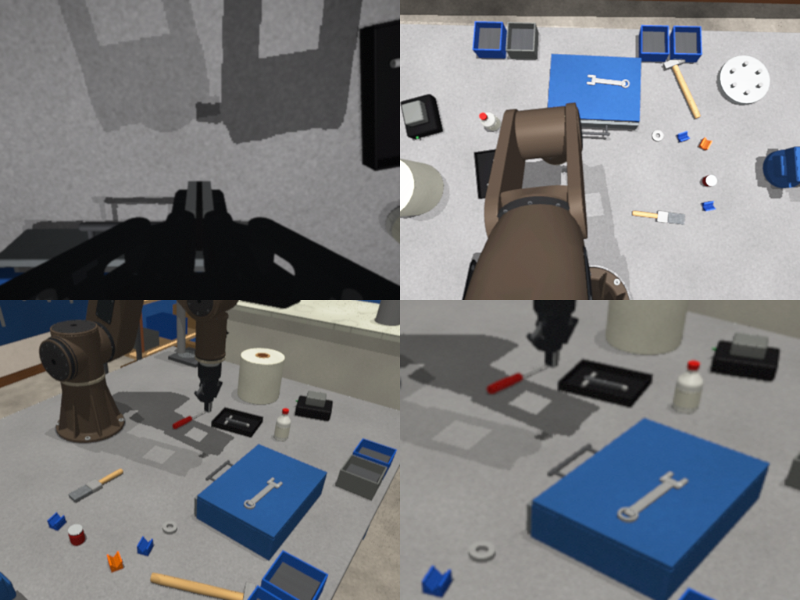

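The drawer looks shut, with the panel against the cabinet and the handle bar at about (140,201) in the wrist view. I'll check the handle position with a number.

Run:
```python
from h import *
ci=np.load("pics/ci10.npy",allow_pickle=True).item()
im=np.load("pics/w10.png.npy")
for c in (150,170,190,200):
    col=im[235:300,c].astype(int).sum(1); print(c,col.tolist())
for r in (254,257,260):print(r,cast("wrist",(179,r),.0645,ci).round(4))
```

```text
150 [401, 398, 401, 400, 406, 411, 408, 413, 421, 427, 431, 436, 431, 433, 429, 428, 413, 361, 266, 185, 165, 166, 173, 170, 185, 235, 299, 321, 300, 279, 307, 370, 404, 393, 373, 363, 357, 355, 359, 341, 307, 292, 283, 286, 285, 267, 250, 219, 178, 129, 93, 92, 82, 61, 36, 34, 41, 36, 37, 32, 36, 39, 29, 29, 35]
170 [414, 406, 405, 414, 415, 420, 428, 431, 427, 422, 416, 416, 420, 427, 425, 431, 405, 325, 225, 175, 162, 163, 161, 174, 203, 224, 278, 362, 411, 423, 425, 423, 421, 422, 418, 419, 416, 419, 423, 430, 434, 438, 410, 301, 152, 69, 34, 38, 37, 39, 37, 37, 42, 37, 39, 44, 41, 33, 39, 36, 38, 39, 38, 38, 35]
190 [438, 440, 431, 423, 423, 422, 430, 429, 435, 433, 433, 436, 435, 429, 424, 407, 373, 325, 247, 186, 165, 163, 168, 165, 186, 256, 360, 412, 430, 433, 437, 440, 441, 441, 437, 427, 417, 414, 422, 424, 430, 434, 440, 440, 428, 371, 272, 158, 79, 44, 40, 41, 39, 38, 37, 36, 40, 43, 39, 36, 40, 44, 41, 35, 40]
200 [404, 403, 404, 413, 418, 424, 422, 419, 418, 418, 416, 427, 431, 425, 418, 408, 378, 328, 257, 185, 162, 160, 161, 167, 225, 330, 393, 409, 414, 420, 421, 424, 421, 418, 415, 416, 419, 422, 418, 419, 421, 419, 418, 417, 423, 416, 393, 344, 255, 148, 90, 72, 54, 42, 38, 26, 37, 35, 39, 36, 33, 37, 39, 40, 33]
254 [0.5963 0.0258 0.0645]
257 [0.5994 0.0255 0.0645]
260 [0.6025 0.0253 0.0645]
```

Run:
```python
from h import *
ci=np.load("pics/ci9.npy",allow_pickle=True).item();c10=np.load("pics/ci10.npy",allow_pickle=True).item()
print("shadow w9",cast("wrist",(280/1.5,147/1.5),0,ci)[:2],"w10",cast("wrist",(180,256),0,c10)[:2])
im=np.load("pics/w10.png.npy")
for o in (.18,.20,.21):
    print(o,[proj("wrist",(.4287+o,-.0553,.059),c10).round(),proj("wrist",(.4325+o,.073,.059),c10).round()])
print("cols rows 270-320")
for c in (30,60,90,110): print(c,im[262:320:2,c].astype(int).sum(1).tolist())
# top view: handle row profile, right part
t=np.load("pics/t10.png.npy")
for o in (.19,.2,.21): print(o,proj("top",(.43+o,-.03,.064)).round(1))
p=proj("top",(.64,-.035,.064));x=int(p[0]);print(x,list(enumerate(t[int(p[1])-22:int(p[1])+22,x].astype(int).sum(1).tolist(),int(p[1])-22)))
```

```text
shadow w9 [0.42454861 0.02928377] w10 [0.63155173 0.00932361]
0.18 [array([ 98., 265.]), array([230., 265.])]
0.2 [array([101., 283.]), array([231., 283.])]
0.21 [array([103., 292.]), array([232., 292.])]
cols rows 270-320
30 [392, 392, 377, 371, 379, 381, 384, 379, 369, 380, 371, 379, 389, 355, 334, 330, 312, 216, 118, 106, 109, 106, 108, 108, 104, 107, 105, 110, 112]
60 [394, 392, 393, 399, 405, 410, 397, 382, 381, 386, 309, 168, 154, 157, 151, 141, 115, 115, 110, 116, 113, 109, 116, 116, 112, 112, 112, 110, 116]
90 [415, 413, 411, 408, 415, 408, 407, 418, 412, 407, 344, 175, 159, 161, 158, 140, 127, 117, 119, 118, 113, 117, 116, 119, 114, 116, 116, 114, 72]
110 [408, 417, 420, 419, 419, 411, 415, 419, 407, 390, 327, 153, 105, 141, 186, 212, 194, 141, 119, 122, 120, 122, 112, 65, 41, 36, 33, 27, 40]
0.19 [259.1 176. ]
0.2 [259.1 172.7]
0.21 [259.2 169.4]
260 [(147, 446), (148, 446), (149, 447), (150, 447), (151, 441), (152, 374), (153, 257), (154, 297), (155, 511), (156, 601), (157, 600), (158, 409), (159, 226), (160, 184), (161, 190), (162, 197), (163, 222), (164, 247), (165, 253), (166, 293), (167, 385), (168, 399), (169, 358), (170, 330), (171, 317), (172, 273), (173, 307), (174, 370), (175, 348), (176, 277), (177, 263), (178, 400), (179, 569), (180, 615), (181, 609), (182, 614), (183, 610), (184, 602), (185, 606), (186, 612), (187, 618), (188, 625), (189, 629), (190, 621)]
```

Run:
```python
from h import *
a=np.load("pics/t0.png.npy").astype(int).sum(2);b=np.load("pics/t10.png.npy").astype(int).sum(2)
print("t0 panel col260",list(enumerate(a[218:250,260].tolist(),218)),"bench",a[215,320],b[215,320])
print("t10 col275",list(enumerate(b[146:182,275].tolist(),146)))
P=lambda x,z,y=-.035:proj("top",(x,y,z))[1].round(1)
print("cab top edge",P(.690,.095),"base",P(.69,0),"panel top face o=.21",P(.6755,.077),"o=.20",P(.6655,.077),"open panel",P(.4655,.077),P(.48,.077))
print(np.load("pics/t10.png.npy")[150:166,260].tolist())
```

```text
t0 panel col260 [(218, 744), (219, 744), (220, 744), (221, 745), (222, 751), (223, 750), (224, 617), (225, 474), (226, 489), (227, 481), (228, 363), (229, 211), (230, 187), (231, 220), (232, 279), (233, 319), (234, 326), (235, 318), (236, 320), (237, 316), (238, 290), (239, 242), (240, 249), (241, 273), (242, 229), (243, 189), (244, 250), (245, 385), (246, 488), (247, 506), (248, 497), (249, 503)] bench 522 624
t10 col275 [(146, 445), (147, 445), (148, 442), (149, 443), (150, 445), (151, 457), (152, 444), (153, 322), (154, 241), (155, 306), (156, 498), (157, 585), (158, 563), (159, 373), (160, 209), (161, 179), (162, 192), (163, 195), (164, 229), (165, 251), (166, 305), (167, 481), (168, 590), (169, 621), (170, 630), (171, 628), (172, 626), (173, 613), (174, 621), (175, 624), (176, 617), (177, 610), (178, 608), (179, 609), (180, 604), (181, 609)]
cab top edge 150.3 base 158.2 panel top face o=.21 156.7 o=.20 160.0 open panel 228.1 223.1
[[77, 141, 229], [75, 138, 228], [60, 115, 199], [50, 78, 129], [94, 98, 105], [167, 172, 172], [195, 201, 205], [194, 201, 205], [131, 138, 140], [72, 76, 78], [59, 62, 63], [61, 64, 65], [63, 66, 68], [73, 73, 76], [83, 82, 82], [85, 84, 84]]
```

Run:
```python
from h import *
b=np.load("pics/t10.png.npy").astype(float)
for c in (258,266,275,285):
    blue=b[140:170,c,2]-b[140:170,c,0]; g=b[140:170,c].sum(1)
    i=next(k for k in range(30) if blue[k]<75); rb=139+i+ (blue[i-1]-75)/(blue[i-1]-blue[i])
    j=i+1+np.argmax(g[i+1:i+9]); h=j
    while g[h]>400:h-=1
    rp=140+h+(400-g[h])/(g[h+1]-g[h])
    h=j
    while g[h]>400:h+=1
    rn=140+h-(400-g[h])/(g[h-1]-g[h])
    X=lambda r,z:cast("top",(c,r),z)[0].round(4)
    print(c,"cab",X(rb,.095),"panel back",X(rp,.077),"panel front",X(rn,.077))
a=np.load("pics/t0.png.npy").astype(float).sum(2)
# initial cabinet front edge and panel front at the same columns
for c in (258,266,275,285):
    im=np.load("pics/t0.png.npy").astype(float);bl=im[140:170,c,2]-im[140:170,c,0]
    i=next(k for k in range(30) if bl[k]<50);print("cab0",cast("top",(c,139+i+(bl[i-1]-50)/(bl[i-1]-bl[i])),.095)[0].round(4))
```

```text
258 cab 0.6825 panel back 0.6821 panel front 0.6713
266 cab 0.6814 panel back 0.6825 panel front 0.6711
275 cab 0.6812 panel back 0.6799 panel front 0.6697
285 cab 0.6798 panel back 0.6804 panel front 0.6695
cab0 0.682
cab0 0.6809
cab0 0.6808
cab0 0.6793
```

The panel's back edge lines up with the cabinet front within about 1 mm, so the drawer is home. I'll hand it in.

```bash
python3 -c "
from cell import *
print(hand_in())"
```

```text
the job is handed in; nothing more can be done
None
```

The chuck key lies flat in the tool tray, all three V-blocks on the bench are in the bay under the closed cover, and the drawer was pushed home last; the job is handed in.

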